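# Angle the spare rail past the valve post into the rig base

### The job

Stow the loose black rail in the base of the test rig: push it along the bench with your fingertips, one end and then the other, so that it angles past the front post of the valve bridge and ends inside the bay, flush along the rear rail. Keep it flat on the bench and push gently: never take it between the fingers, press hard on it or lift it. Do not knock the valve bridge with the hand, and leave the bottle, the gauge and the ball valve where they are.

Things in the scene. Friction and masses are not known exactly. Their poses are not given: they have to be found in the camera images.
- rail: Loose black slotted square profile with orange end caps, 30 x 30 x 340 mm, about 0.3 kg, flat on the bench; slides at a push of about 2 N. Origin: centre of its underside. Its y axis runs along its length, z up. At the start its +y end is the left one (seen from the robot), and it lies within 0.3 rad of the rig's y axis, in front of the rig.
- rail_left_end (a point): Centre of the end face of the loose rail at its +y end, 15 mm above the bench.
- rail_right_end (a point): Centre of the end face of the loose rail at its -y end, 15 mm above the bench.
- rig: Rig base, fixed: bright aluminium profile lying on the bench, all 30 mm high. Origin: on the bench, middle of the rear rail's front face; x points away from the robot, y left along the rear rail. In this frame the rear rail fills x 0 to 30, y -230 to 230 mm. The bay in front of it is 400 mm long, between two side rails; its mouth, towards the robot, is 290 mm (y -200 to 90), and nothing is in it.
- stub_tip (a point): Top of the free end of the stub, a short rail that closes the left part of the bay's front: rig frame x = -90, y = 90, z = 30 mm. The stub fills x -105 to -75, y 90 to 200 mm, so the bay is 75 mm deep behind it. The front post stands 15 mm in from this end.
- right_rail_tip (a point): Top of the front end of the right side rail: rig frame x = -105, y = -215, z = 30 mm. The side rails run from the rear rail forward to x = -105; the right one fills y -230 to -200, the left one y 200 to 230 mm.
- valve_bridge: Bridge fixed on the rig, same origin and axes as the rig. Front post near the stub's free end (x -105 to -75, y 105 to 135 mm), rear post on the rear rail (x 0 to 30, same y), crossbar between them over the bay, 140 to 170 mm above the bench; its plate, at y 135 to 140, and valve, out to y 206, reach down to 75 mm. 175 mm high in all. Open below: the rail's end passes between the posts.
- leak_bottle: Clear bottle with a red cap, 42 mm wide, 105 mm tall, standing to the left in front of the stub. Bystander. Origin: centre of its underside.
- gauge: Round steel pressure gauge lying on its back, 64 mm wide, 29 mm high with a brass stem that reaches 60 mm from its centre; outside the rig, to the left or right of it. Bystander. Origin: centre of its underside.
- ball_valve: Brass ball valve with a blue handle, 64 x 25 mm, 42 mm high, lying outside the rig, on the other side from the gauge. Bystander. Origin: centre of its underside.

How it is judged:
By the outcome, as a careful person would: the job done as asked, in the order asked, and still so for the second after the job is handed in, with the robot touching nothing.
It also fails if it takes over 64 s, if anything falls off the work surface, if the arm or the gripper's body presses on something with over 40 N, if the wrist force passes 120 N, or if a joint passes its speed limit or range.

### The arm

A 6-joint arm with a two-finger parallel gripper is mounted at the origin on the work surface. World frame = base frame: x ahead of the robot, y to its left, z up, the work surface at z = 0. Lengths are in m, angles in rad, forces in N, time in s.
With the tool pointing down it reaches from about 0.15 to 0.775 m from the base axis. Payload 6.1 kg.
Tool frame: the origin (TCP) lies midway between the tips of the shut fingers; the grasp point (between the pads) lies 19 mm behind it (grasp_offset is the distance from the TCP to the grasp point, in m); z points along the fingers, y is the direction in which the jaws open and shut (so a half turn about z gives the same grasp; the last joint's range is limited). The gripper opens to 85 mm and grips with 20 to 120 N. Pads are 22 mm wide; open, the fingers measure 114 mm over their backs; the gripper's body (76 mm by 85 mm) begins 54 mm behind the grasp point. The pads swing forward as they close: fully open they stand 13 mm farther back than shut.
Start: joints at [-1.35, 0.126, -0.04, 1.405, 0, 1.571], TCP at [0.115, -0.512, 0.204] pointing down, gripper open.
Joint ranges: [-2.72, 2.72], [-0.95, 1.95], [-1.27, 1.35], [-1.78, 2.02], [-1.46, 1.47], [-3.14, 3.14]. Speed limits (rad/s): [2.39, 2.39, 3.01, 3.14, 3.14, 3.14].

### API

Orientations are given as a unit quaternion [x, y, z, w].
In Python, from bench import get_obs, read_camera, camera_info, close_job, grasp_offset gives the robot as it stands. The module is installed in compiled form; this text tells all that it offers.
- The arm moves only by the tool drive_tool, never from a script. Its arguments are lists of equal length, an entry for each row: "xyz": the shift along the tool's x, y, z in m, a list of three; "turn": the turn, a rotation vector about the tool's x, y, z in degrees, a list of three; "fingers": the closure, from 0 (fully open) to 1 (shut). In form: {"xyz": [[x, y, z], ...], "turn": [[ax, ay, az], ...], "fingers": [fingers, ...]}. A call has 1 to 20 rows; each row shifts and turns the commanded pose from where the row before left it, along the tool's axes as they then stand; what a row does not reach is not made up. A row lasts 1/8 s, in which the tool goes at most 62.5 mm and 10.7 degrees, less where a joint would pass 70% of its speed; a pose out of reach is approached as far as the arm can. A call is refused whole if a number of a shift passes 0.0625 or a number of a turn 10.7, either way. A call with a gripper value outside its range is refused whole. The fingers move at their own pace and stop on an object; "newtons" is the grip in N (left out, the last holds). Time passes only in rows, so rows that do not move let the fingers close. It gives the time, the measured TCP pose, the force and the opening at its end, in the units of the state.
- get_obs(): the state, without advancing time (a new reading comes with each control period).
- read_camera(name): name is "scene" or "top" or "wrist"; returns the picture (400x640x3 uint8, red, green, blue); there is no depth.
- camera_info(name): a dict with "fx", "fy", "cx", "cy" (pixels), "R" (3x3) and "t" (3): a world point X has camera coordinates R X + t. Camera axes: x right, y down, z forward; pixel columns grow to the right and rows downward; lengths in m; the calibration is good to about 2 mm. The wrist camera is an equidistant fisheye: a pixel r from the principal point sees the ray r / f radians off the axis. A picture is of the moment at which its call begins: read the wrist's pose just before it. camera_info takes no time and is no camera call; for the wrist camera it gives the pose at the moment of the call.
- close_job(): hands the job in, once; it reports no verdict.
The state is a dict: "t": time; "joints": joint angles; "qd": joint speeds; "joint_torque": joint torques, N m; "position": TCP position; "tcp_rot": TCP orientation; "ft_force": force on the tool from outside, world axes, zero at the start; "torque": the same for the moment, N m; "grip_width": finger opening in m.
Only numpy, scipy, OpenCV 4.12 (cv2) and the standard library are available. Lean on these libraries where they do the work, as an engineer would, in place of code of your own. Each camera call takes 0.05 s, during which the arm holds its last target.

## Working session

There is one attempt and no reset: what is moved stays moved. The work goes in short steps, Python scripts to look and compute and a tool call to move; the robot and the scene stay as the last step left them, time stands still between calls to the robot, and variables do not carry over. Pictures are saved under pics/ and viewed, and the job is handed in when it is done.

Besides the shell and the picture viewer there is one more tool, called after "Call:" as name(argument=value, ...), one argument or row to a line, values as JSON. drive_tool: Moves the arm, as the interface text tells. Its arguments: {"type":"object","properties":{"xyz":{"type":"array","items":{"type":"array","items":{"type":"number"}}},"turn":{"type":"array","items":{"type":"array","items":{"type":"number"}}},"fingers":{"type":"array","items":{"type":"number"}},"newtons":{"type":"number"}},"required":["xyz","turn","fingers"]}

```bash
mkdir -p pics; python3 - <<'E'
from bench import *
import cv2
for n in ["top","scene"]:
    im=read_camera(n); cv2.imwrite(f"pics/{n}0.png",im[:,:,::-1]); 
    c=camera_info(n); print(n,c)
o=get_obs(); print(o)
E
```

```text
top {'fx': 433.14341980243773, 'fy': 433.14341980243773, 'cx': 308.7208582665116, 'cy': 195.9501640902068, 'R': array([[-0.02426024, -0.99970484,  0.00129276],
       [-0.99787614,  0.02413762, -0.06050271],
       [ 0.06045364, -0.00275783, -0.9981672 ]]), 't': array([0.04563146, 0.59983961, 1.07309463])}
scene {'fx': 463.8691319711722, 'fy': 463.8691319711722, 'cx': 324.12243104882737, 'cy': 199.6898160804432, 'R': array([[ 0.33384794,  0.94261247,  0.00522307],
       [ 0.62514901, -0.21725703, -0.74965865],
       [-0.70550285,  0.2535372 , -0.66180407]]), 't': array([-0.21182693, -0.33233309,  1.5625057 ])}
{'t': 0.1, 'joints': array([-1.35000236e+00,  1.26314488e-01, -4.05008179e-02,  1.40540009e+00,
        2.61211321e-06,  1.57076044e+00]), 'qd': array([ 0.00236784, -0.0021679 ,  0.00275755,  0.00040664, -0.00138192,
        0.00070663]), 'joint_torque': array([-1.39799373e-03, -4.36907351e+01,  3.53603554e+01,  1.37505366e-02,
       -8.83094685e-05, -2.28398267e-05]), 'position': array([ 0.11488944, -0.51185973,  0.20371193]), 'tcp_rot': array([ 9.93910212e-01,  1.10190682e-01, -7.68606429e-05, -7.05359988e-04]), 'ft_force': array([ 7.58936345e-01,  8.49659183e-06, -1.55313053e-01]), 'torque': array([ 0.00749497,  0.02549511, -0.06369921]), 'grip_width': 0.08527555224683359}
```

View pics/top0.png

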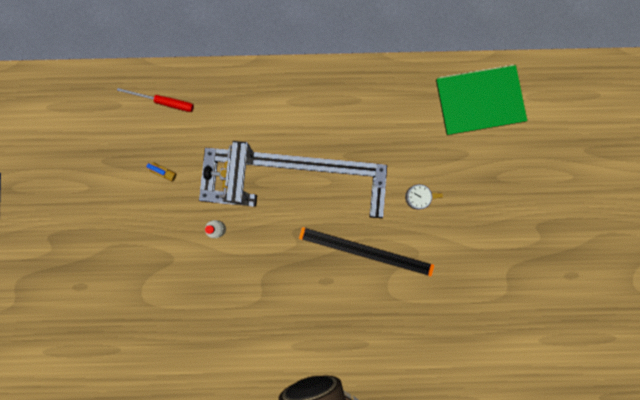

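View pics/scene0.png

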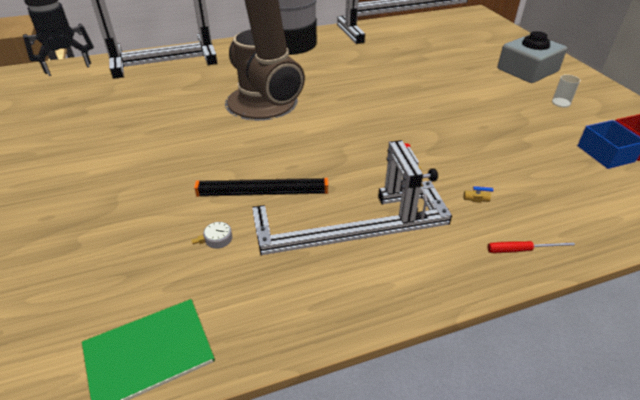

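```bash
python3 - <<'E'
import cv2
im=cv2.imread("pics/top0.png")
cv2.imwrite("pics/t0a.png",cv2.resize(im[90:290,120:380],None,fx=3,fy=3,interpolation=cv2.INTER_CUBIC))
cv2.imwrite("pics/t0b.png",cv2.resize(im[90:290,300:560],None,fx=3,fy=3,interpolation=cv2.INTER_CUBIC))
E
```

```text
(no output)
```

View pics/t0a.png

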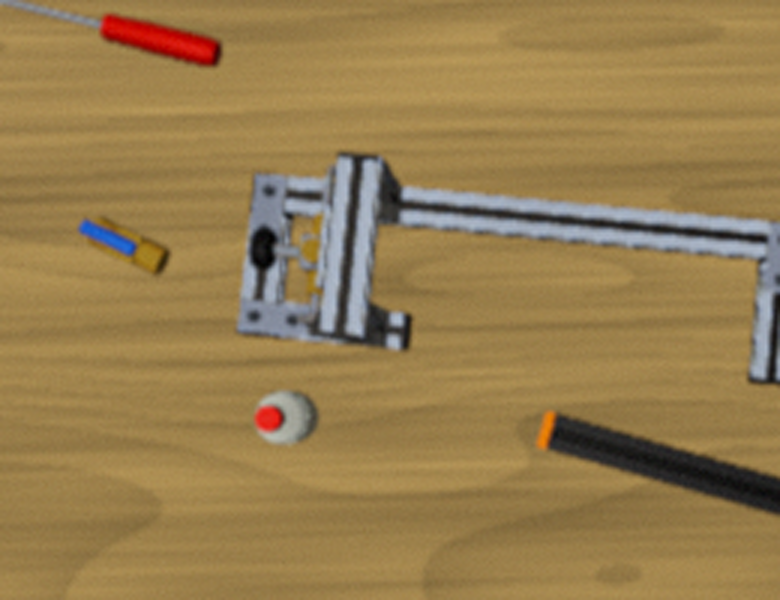

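View pics/t0b.png

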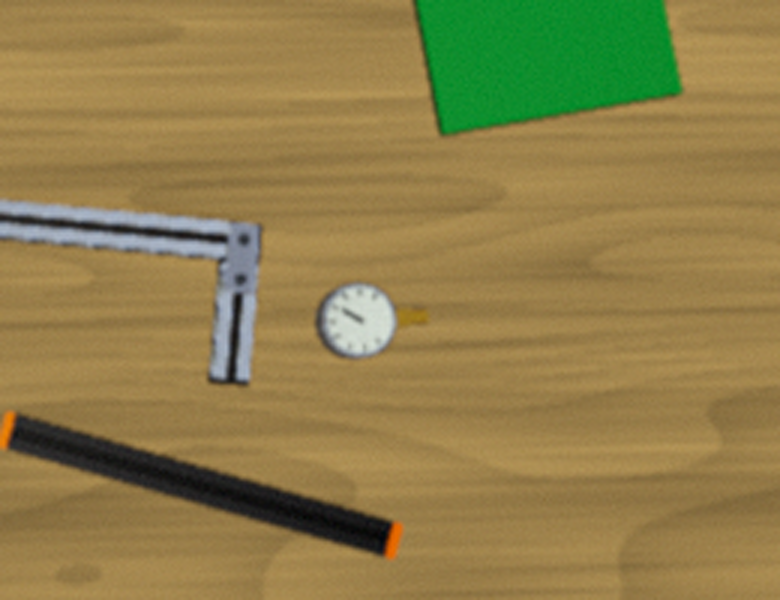

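```bash
cat > h.py <<'E'
import numpy as np
from bench import *
from scipy.optimize import least_squares
def ray(n,uv,z,c=None):
    c=c or camera_info(n)
    d=np.array([(uv[0]-c['cx'])/c['fx'],(uv[1]-c['cy'])/c['fy'],1])
    R,t=c['R'],c['t']; o=-R.T@t; d=R.T@d
    return (o+d*(z-o[2])/d[2])
def fit2(P,L):
    # world P = p + Rot(a) L
    f=lambda q:((np.array([[np.cos(q[2]),-np.sin(q[2])],[np.sin(q[2]),np.cos(q[2])]])@L.T).T+q[:2]-P).ravel()
    r=least_squares(f,[.5,0,0]); return r.x,r.fun.reshape(-1,2)
E
python3 - <<'E'
from h import *
A=lambda x,y:((x+.5)/3-.5+120,(y+.5)/3-.5+90)
B=lambda x,y:((x+.5)/3-.5+300,(y+.5)/3-.5+90)
px=[A(253,175),A(238,332),A(406,348),A(411,316),B(261,225),B(210,380),B(248,384)]
L=np.array([[30,230],[-105,230],[-105,90],[-75,90],[30,-230],[-105,-200],[-105,-230]])/1e3
c=camera_info("top")
P=np.array([ray("top",p,.03,c)[:2] for p in px])
q,r=fit2(P,L); print(q,np.round(r*1e3,1))
px=[A(554,413),A(541,449),B(402,523),B(394,557)]
L=np.array([[15,170],[-15,170],[15,-170],[-15,-170]])/1e3
P=np.array([ray("top",p,.03,c)[:2] for p in px])
k,r=fit2(P,L); print(k,np.round(r*1e3,1))
Rm=lambda a:np.array([[np.cos(a),-np.sin(a)],[np.sin(a),np.cos(a)]])
print("rail in rig",Rm(q[2]).T@(k[:2]-q[:2]),k[2]-q[2])
for y in(.17,-.17): print(Rm(q[2]).T@(k[:2]+Rm(k[2])@[0,y]-q[:2]))
b=ray("top",A(285,418),.05,c); print("bottle",b, Rm(q[2]).T@(b[:2]-q[:2]))
b=ray("top",A(268,419),.105,c); print("cap",b, Rm(q[2]).T@(b[:2]-q[:2]))
b=ray("top",B(358,320),.029,c); print("gauge",b, Rm(q[2]).T@(b[:2]-q[:2]))
E
```

```text
[ 0.67180036  0.06509306 -0.11553597] [[ 1.3 -0.7]
 [-1.7  1.2]
 [-1.2  1.3]
 [ 2.1  2.4]
 [ 1.3 -1. ]
 [-1.2 -2.4]
 [-0.6 -0.8]]
[ 0.4590837  -0.10987648 -0.29579394] [[ 0.7  4.5]
 [ 1.3  1.8]
 [-0.4 -3.6]
 [-1.6 -2.6]]
rail in rig [-0.19112818 -0.19832483] -0.18025797351124434
[-0.16065001 -0.03107926]
[-0.22160635 -0.3655704 ]
bottle [0.52381757 0.26196285 0.05      ] [-0.16969118  0.17849797]
cap [0.52393931 0.26318389 0.105     ] [-0.16971102  0.1797249 ]
gauge [ 0.59250005 -0.24391005  0.029     ] [-0.04315002 -0.3160847 ]
```

```bash
cat >> h.py <<'E'
RIG=np.array([0.6718,0.0651,-0.1155])
Rm=lambda a:np.array([[np.cos(a),-np.sin(a)],[np.sin(a),np.cos(a)]])
def loc(pose,p): return np.array(pose[:2])+Rm(pose[2])@np.array(p)
def psi(o):
    from scipy.spatial.transform import Rotation as Ro
    M=Ro.from_quat(o['tcp_rot']).as_matrix(); return np.arctan2(M[1,0],M[0,0]),M
def railpose(s,n,th):  # rail pose world from along/normal coords in rig
    c=[s*np.sin(th)+n*np.cos(th), s*np.cos(th)-n*np.sin(th)]
    return np.array([*loc(RIG,c),RIG[2]-th])
def step(x0,x1,N):
    """x=(x,y,z,psi); print per-row tool shifts for N rows straight path"""
    x0=np.array(x0);x1=np.array(x1);p=x0[3];d=(x1-x0)/N
    for i in range(N):
        print([round(float(v),4) for v in (d[0]*np.cos(p)+d[1]*np.sin(p), d[0]*np.sin(p)-d[1]*np.cos(p), -d[2])], "turn",round(float(np.degrees(-d[3])),2))
        p+=d[3]
def cur():
    o=get_obs(); return [*o['position'],psi(o)[0]]
E
python3 - <<'E'
from h import *
o=get_obs(); print(psi(o))
k=[0.4591,-0.1099,-0.296]
a=[*loc(k,[-.055,.025]),.204,-.296]; print(a)
step(cur(),a,14)
t=railpose(-.248,-.0675,.32); print("target rail",t)
step([*loc(k,[-.026,.025]),0,-.296],[*loc(t,[-.026,.025]),0,t[2]],8)
E
```

```text
(np.float64(0.22082984976253375), array([[ 9.75716016e-01,  2.19039179e-01, -3.08233352e-04],
       [ 2.19039396e-01, -9.75715032e-01,  1.38519034e-03],
       [ 2.66303990e-06, -1.41906764e-03, -9.99998993e-01]]))
[np.float64(0.4137843118419072), np.float64(-0.06994391902653), 0.204, -0.296]
[0.0277, -0.0261, -0.0] turn 2.12
[0.0268, -0.0271, -0.0] turn 2.12
[0.0257, -0.0281, -0.0] turn 2.12
[0.0247, -0.029, -0.0] turn 2.12
[0.0236, -0.0299, -0.0] turn 2.12
[0.0225, -0.0308, -0.0] turn 2.12
[0.0213, -0.0316, -0.0] turn 2.12
[0.0201, -0.0323, -0.0] turn 2.12
[0.0189, -0.0331, -0.0] turn 2.12
[0.0177, -0.0337, -0.0] turn 2.12
[0.0165, -0.0344, -0.0] turn 2.12
[0.0152, -0.035, -0.0] turn 2.12
[0.0139, -0.0355, -0.0] turn 2.12
[0.0126, -0.036, -0.0] turn 2.12
target rail [ 0.50597828 -0.13127568 -0.4355    ]
[0.0069, 0.0004, -0.0] turn 1.0
[0.0069, 0.0003, -0.0] turn 1.0
[0.0069, 0.0002, -0.0] turn 1.0
[0.0069, 0.0001, -0.0] turn 1.0
[0.0069, -0.0001, -0.0] turn 1.0
[0.0069, -0.0002, -0.0] turn 1.0
[0.0069, -0.0003, -0.0] turn 1.0
[0.0069, -0.0004, -0.0] turn 1.0
```

Call:
drive_tool(
  xyz=[
    [0.0277, -0.0261, 0],
    [0.0268, -0.0271, 0],
    [0.0257, -0.0281, 0],
    [0.0247, -0.029, 0],
    [0.0236, -0.0299, 0],
    [0.0225, -0.0308, 0],
    [0.0213, -0.0316, 0],
    [0.0201, -0.0323, 0],
    [0.0189, -0.0331, 0],
    [0.0177, -0.0337, 0],
    [0.0165, -0.0344, 0],
    [0.0152, -0.035, 0],
    [0.0139, -0.0355, 0],
    [0.0126, -0.036, 0],
    [0, 0, 0.04],
    [0, 0, 0.04],
    [0, 0, 0.04],
    [0, 0, 0],
  ],
  turn=[
    [0, 0, 2.12],
    [0, 0, 2.12],
    [0, 0, 2.12],
    [0, 0, 2.12],
    [0, 0, 2.12],
    [0, 0, 2.12],
    [0, 0, 2.12],
    [0, 0, 2.12],
    [0, 0, 2.12],
    [0, 0, 2.12],
    [0, 0, 2.12],
    [0, 0, 2.12],
    [0, 0, 2.12],
    [0, 0, 2.12],
    [0, 0, 0],
    [0, 0, 0],
    [0, 0, 0],
    [0, 0, 0],
  ],
  fingers=[0, 0, 0, 0, 0, 0, 0, 0, 0, 0, 0, 0, 0, 0, 0, 0, 0, 0],
)

```text
t: 2.35
position: [0.4038, -0.0991, 0.0819]
tcp_rot: [0.991, -0.13, -0.002, -0.013]
ft_force: [0.3, 1.3, 1.1]
grip_width: 0.0854
```

```bash
python3 - <<'E'
from h import *
import cv2
print(cur())
for n in ["wrist","scene"]:
    im=read_camera(n); cv2.imwrite(f"pics/{n}1.png",im[:,:,::-1])
k=[0.4591,-0.1099,-0.296]
print(loc(k,[-.055,.025]),get_obs()['ft_force'])
E
```

```text
[np.float64(0.4038125928059037), np.float64(-0.09910122056437036), np.float64(0.08194377332366448), np.float64(-0.26020182588399937)]
[ 0.41378431 -0.06994392] [ 1.01605182 -0.68783978  0.82835475]
```

View pics/wrist1.png

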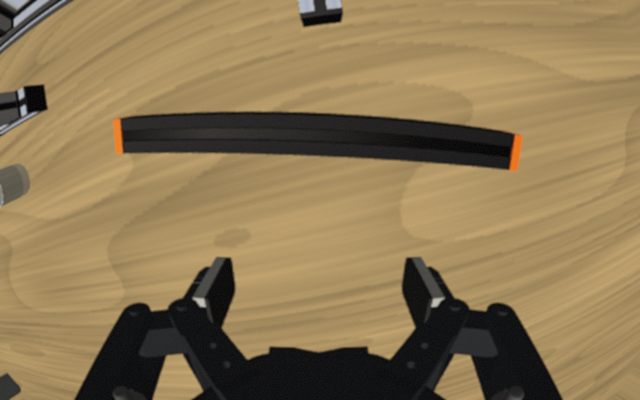

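View pics/scene1.png

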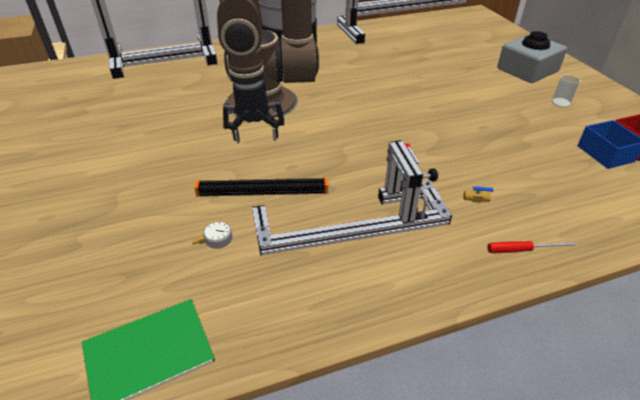

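```bash
cat >> h.py <<'E'
def wray(uv,z,c):
    d=np.array([uv[0]-c['cx'],uv[1]-c['cy']])/c['fx']; r=np.linalg.norm(d)
    v=np.array([*(d/r*np.sin(r)),np.cos(r)]); R,t=c['R'],c['t']; o=-R.T@t; v=R.T@v
    return o+v*(z-o[2])/v[2]
E
python3 - <<'E'
from h import *
c=camera_info("wrist"); print(-c['R'].T@c['t'],c['fx'],cur())
for p in [(116,118),(121,153),(521,135),(514,170)]:
    print(p,wray(p,.03,c)[:2],wray(p,.0,c)[:2])
k=[0.4591,-0.1099,-0.296]
for q in [(.015,.17),(-.015,.17),(.015,-.17),(-.015,-.17)]: print(loc(k,q))
print(psi(get_obs()))
a=[*loc(k,[-.055,.025]),.080,-.296]
step(cur(),a,4)
from scipy.spatial.transform import Rotation as Ro
M=psi(get_obs())[1]
p=-.296; T=np.array([[np.cos(p),np.sin(p),0],[np.sin(p),-np.cos(p),0],[0,0,-1]])
print("turn",np.degrees(Ro.from_matrix(M.T@T).as_rotvec()))
E
```

```text
[ 0.48559413 -0.12497619  0.2548812 ] 309.70691628693146 [np.float64(0.40658023865385223), np.float64(-0.09962465831379995), np.float64(0.08536248357268365), np.float64(-0.2595407546535803)]
(116, 118) [0.52681448 0.04832149] [0.53231343 0.07144006]
(121, 153) [0.49661638 0.05463355] [0.49808679 0.07859417]
(521, 135) [ 0.4262046  -0.27712281] [ 0.41828182 -0.29741974]
(514, 170) [ 0.39777435 -0.26662451] [ 0.38605886 -0.28552093]
[0.52303607 0.04833141]
[0.49434074 0.0570823 ]
[ 0.42385926 -0.2768823 ]
[ 0.39516393 -0.26813141]
(np.float64(-0.2595407546535803), array([[ 9.66507862e-01, -2.56559874e-01,  6.29152029e-03],
       [-2.56636694e-01, -9.66178097e-01,  2.52485898e-02],
       [-3.99045910e-04, -2.60175955e-02, -9.99661405e-01]]))
[-0.0002, -0.0076, 0.0013] turn 0.52
[-0.0002, -0.0076, 0.0013] turn 0.52
[-0.0003, -0.0076, 0.0013] turn 0.52
[-0.0004, -0.0076, 0.0013] turn 0.52
turn [-1.4902848   0.05003776  2.08854552]
```

Call:
drive_tool(
  xyz=[
    [0, -0.0076, 0.0013],
    [0, -0.0076, 0.0013],
    [0, -0.0076, 0.0013],
    [0, -0.0076, 0.0013],
    [0, 0, 0.02],
    [0, 0, 0.02],
    [0, 0, 0.02],
    [0, 0, 0.012],
    [0, 0, 0.006],
    [0, 0, 0],
  ],
  turn=[
    [-0.4, 0, 0.52],
    [-0.4, 0, 0.52],
    [-0.4, 0, 0.52],
    [-0.3, 0, 0.52],
    [0, 0, 0],
    [0, 0, 0],
    [0, 0, 0],
    [0, 0, 0],
    [0, 0, 0],
    [0, 0, 0],
  ],
  fingers=[0, 0, 0, 0, 0, 0, 0, 0, 0, 0],
)

```text
t: 3.7
position: [0.4065, -0.0982, 0.0021]
tcp_rot: [0.992, -0.128, 0.001, -0.013]
ft_force: [-0.6, 0.1, 0.8]
grip_width: 0.0853
```

```bash
python3 - <<'E'
from h import *
import cv2
print(cur(),psi(get_obs())[1][2],get_obs()['ft_force'])
im=read_camera("wrist"); cv2.imwrite(f"pics/w2.png",im[:,:,::-1])
k=[0.461,-0.110,-0.296]
print(Rm(k[2]).T@(np.array(cur()[:2])-k[:2]))
E
```

```text
[np.float64(0.4064561323921533), np.float64(-0.0982470703753558), np.float64(0.0021070176554070924), np.float64(-0.25621618296161947)] [-0.00147656 -0.025017   -0.99968594] [-0.62286903  0.12986272  0.76028356]
[-0.05530221 -0.00466725]
```

View pics/w2.png

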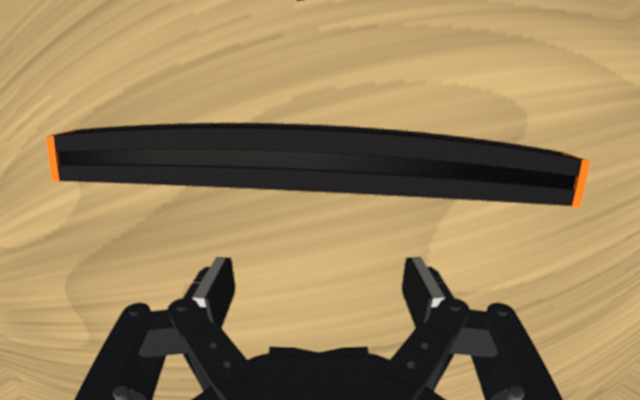

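```bash
python3 - <<'E'
from h import *
o=get_obs(); print(o['joints'],o['joint_torque'],o['qd'])
E
```

```text
[-0.25648858  0.01367368 -0.61719276  0.94078713  0.02502867  3.14131229] [ 9.45991022e-03 -3.21875703e+01  3.12736666e+01 -1.91777648e-02
  7.95354322e-02  7.54527559e-05] [-1.11510242e-03 -4.45904787e-03  8.63085012e-03 -9.38090367e-05
  3.29107474e-04  7.91328872e-04]
```

Call:
drive_tool(
  xyz=[
    [0, -0.01, 0],
    [0, -0.01, 0],
    [0, 0, 0],
  ],
  turn=[
    [0, 0, 0],
    [0, 0, 0],
    [0, 0, 0],
  ],
  fingers=[0, 0, 0],
)

```text
t: 4.12
position: [0.4089, -0.0897, 0.0029]
tcp_rot: [0.993, -0.121, 0.002, -0.017]
ft_force: [0.8, -0.4, -0.1]
grip_width: 0.0857
```

```bash
python3 - <<'E'
from h import *
o=get_obs(); print(o['joints'],o['joint_torque'],o['qd'],cur())
E
```

```text
[-0.24224408  0.01350858 -0.61640038  0.94167717  0.0341345   3.14134054] [ 8.49752384e-02 -3.26279640e+01  3.17546368e+01  1.42368450e-02
  1.44684599e-01 -1.02204151e-04] [-0.0028185   0.00310611 -0.00295035 -0.00115503 -0.00381879 -0.00223651] [np.float64(0.40893794643527986), np.float64(-0.08971338089358584), np.float64(0.002936835734679788), np.float64(-0.2419921158265719)]
```

Call:
drive_tool(
  xyz=[
    [0, 0, -0.025],
    [0, 0, -0.025],
    [0, 0, 0],
    [0, 0, 0],
    [0, 0, 0],
    [0, 0, 0],
    [0, 0, 0],
    [0, 0, 0],
    [0, 0, 0],
    [0, 0, 0],
    [0, 0, 0],
    [0, 0, 0],
    [0, 0, 0],
    [0, 0, 0],
    [0, 0, 0],
    [0, 0, 0],
    [0, 0, 0],
    [0, 0, 0],
    [0, 0, 0],
    [0, 0, 0],
  ],
  turn=[
    [0, 0, 0],
    [0, 0, 0],
    [0, 0, -10.4],
    [0, 0, -10.4],
    [0, 0, -10.4],
    [0, 0, -10.4],
    [0, 0, -10.4],
    [0, 0, -10.4],
    [0, 0, -10.4],
    [0, 0, -10.4],
    [0, 0, -10.4],
    [0, 0, -10.4],
    [0, 0, -10.4],
    [0, 0, -10.4],
    [0, 0, -10.4],
    [0, 0, -10.4],
    [0, 0, -10.4],
    [0, 0, -10.4],
    [0, 0, -10.4],
    [0, 0, 0],
  ],
  fingers=[0, 0, 0, 0, 0, 0, 0, 0, 0, 0, 0, 0, 0, 0, 0, 0, 0, 0, 0, 0],
)

```text
t: 6.62
position: [0.4083, -0.0915, 0.0527]
tcp_rot: [0.15, 0.989, 0.017, 0.001]
ft_force: [0.1, -0.3, -0.3]
grip_width: 0.0855
```

```bash
cat >> h.py <<'E'
from scipy.spatial.transform import Rotation as Ro
def plan(tx,ty,tz,tpsi,N):
    o=get_obs(); p0=np.array(o['position']); M0=Ro.from_quat(o['tcp_rot'])
    T=Ro.from_matrix([[np.cos(tpsi),np.sin(tpsi),0],[np.sin(tpsi),-np.cos(tpsi),0],[0,0,-1]])
    rv=(M0.inv()*T).as_rotvec(); d=(np.array([tx,ty,tz])-p0)/N
    for i in range(N):
        M=M0*Ro.from_rotvec(rv*i/N); print(np.round(M.inv().apply(d),4).tolist())
    print("turn per row",np.round(np.degrees(rv)/N,2).tolist(), "now",np.round([*p0,psi(o)[0]],4),"F",np.round(o['ft_force'],1),"q",np.round(o['joints'],2))
E
python3 - <<'E'
from h import *
k=[0.461,-0.110,-0.296]
plan(*loc(k,[-.048,.025]),.04,-.296+np.pi,4)
E
```

```text
[-0.0019, 0.0056, 0.0033]
[-0.0019, 0.0056, 0.0033]
[-0.0019, 0.0056, 0.0033]
[-0.0019, 0.0057, 0.0032]
turn per row [0.49, -0.05, -0.06] now [ 0.4083 -0.0915  0.0527  2.8414] F [ 0.1 -0.3 -0.3] q [-0.25 -0.03 -0.54  1.06  0.03  0.05]
```

Call:
drive_tool(
  xyz=[
    [-0.0019, 0.0056, 0.003],
    [-0.0019, 0.0056, 0.003],
    [-0.0019, 0.0056, 0.003],
    [-0.0019, 0.0056, 0.003],
    [0, 0, 0.015],
    [0, 0, 0.015],
    [0, 0, 0.01],
    [0, 0, 0],
  ],
  turn=[
    [0.49, 0, 0],
    [0.49, 0, 0],
    [0.49, 0, 0],
    [0.49, 0, 0],
    [0, 0, 0],
    [0, 0, 0],
    [0, 0, 0],
    [0, 0, 0],
  ],
  fingers=[0, 0, 0, 0, 0, 0, 0, 0],
)

```text
t: 7.62
position: [0.421, -0.0721, -0.0001]
tcp_rot: [0.149, 0.989, 0.0, -0.003]
ft_force: [0.3, -0.5, 0.0]
grip_width: 0.0858
```

```bash
python3 - <<'E'
from h import *
import cv2
k=[0.461,-0.110,-0.296]
plan(*loc(k,[-.027,.025]),.0,-.296+np.pi,3)
im=read_camera("wrist"); cv2.imwrite(f"pics/w3.png",im[:,:,::-1])
E
```

```text
[-0.0074, 0.0002, -0.0001]
[-0.0074, 0.0002, -0.0001]
[-0.0074, 0.0001, -0.0]
turn per row [-0.01, -0.1, -0.05] now [ 4.2100e-01 -7.2100e-02 -1.0000e-04  2.8429e+00] F [ 0.3 -0.5  0. ] q [-0.17  0.04 -0.6   0.94  0.    0.13]
```

View pics/w3.png

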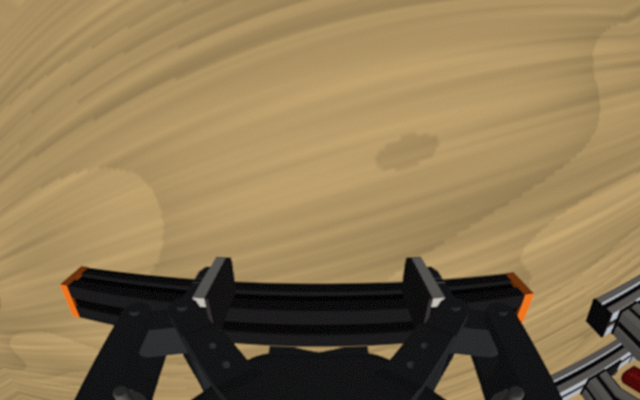

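Call:
drive_tool(
  xyz=[
    [-0.007, 0, 0],
    [-0.007, 0, 0],
    [-0.007, 0, 0],
    [-0.006, 0, 0],
    [-0.006, 0, 0],
    [-0.006, 0, 0],
    [-0.006, 0, 0],
    [-0.006, 0, 0],
    [-0.006, 0, 0],
    [-0.006, 0, 0],
    [-0.006, 0, 0],
    [-0.006, 0, 0],
    [0, 0, 0],
  ],
  turn=[
    [0, 0, 0],
    [0, 0, 0],
    [0, 0, 0],
    [0, 0, 0.9],
    [0, 0, 0.9],
    [0, 0, 0.9],
    [0, 0, 0.9],
    [0, 0, 0.9],
    [0, 0, 0.9],
    [0, 0, 0.9],
    [0, 0, 0.9],
    [0, 0, 0.9],
    [0, 0, 0],
  ],
  fingers=[0, 0, 0, 0, 0, 0, 0, 0, 0, 0, 0, 0, 0],
)

```text
t: 9.3
position: [0.493, -0.0976, 0.0008]
tcp_rot: [0.218, 0.976, -0.0, -0.002]
ft_force: [-0.5, 0.2, 0.2]
grip_width: 0.0854
```

```bash
python3 - <<'E'
from h import *
import cv2
t=railpose(-.248,-.0675,.32)
plan(*loc(t,[-.026,.025]),.0,t[2]+np.pi,3)
im=read_camera("wrist"); cv2.imwrite(f"pics/w4.png",im[:,:,::-1])
im=read_camera("top"); cv2.imwrite(f"pics/t4.png",im[:,:,::-1])
cv2.imwrite("pics/t4a.png",cv2.resize(im[120:320,190:450,::-1],None,fx=3,fy=3,interpolation=cv2.INTER_CUBIC))
E
```

```text
[0.0, -0.0, 0.0003]
[0.0, -0.0, 0.0003]
[0.0, -0.0, 0.0003]
turn per row [-0.01, -0.06, -0.09] now [ 4.9300e-01 -9.7600e-02  8.0000e-04  2.7015e+00] F [-0.5  0.2  0.2] q [-0.2   0.17 -0.45  0.96  0.    0.24]
```

View pics/w4.png

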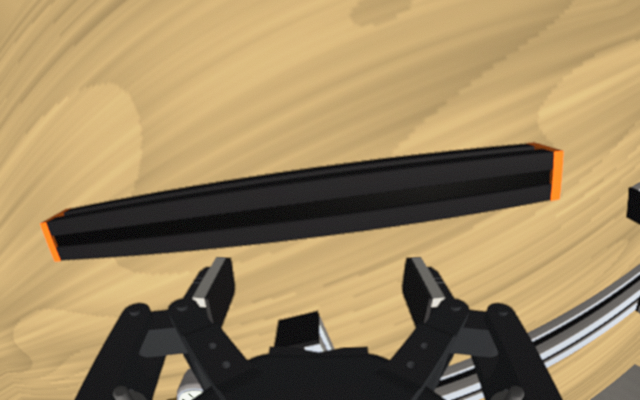

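View pics/t4a.png

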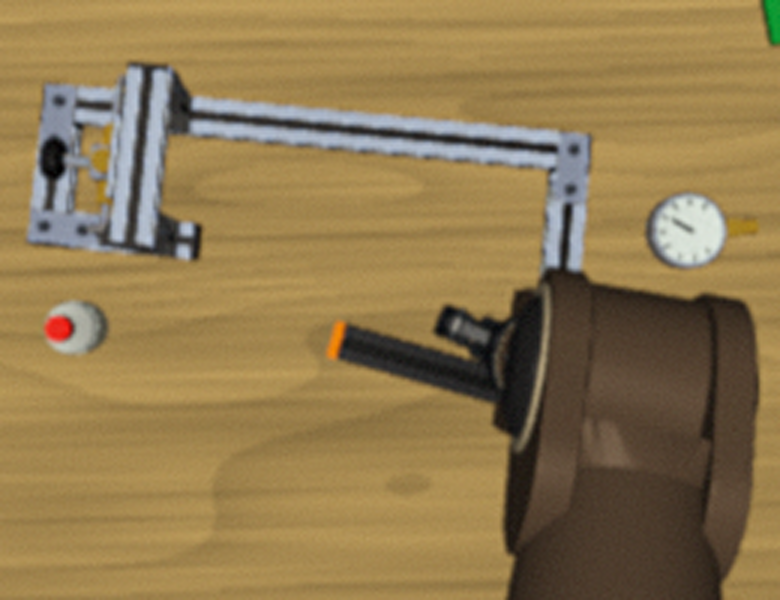

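```bash
python3 - <<'E'
from h import *
import cv2
im=read_camera("scene"); 
cv2.imwrite("pics/s4a.png",cv2.resize(im[80:280,150:410,::-1],None,fx=3,fy=3,interpolation=cv2.INTER_CUBIC))
c=camera_info("scene")
for p in ([*cur()[:2],0],[*cur()[:2],.03]):
    v=c['R']@np.array(p)+c['t']; print(v[:2]/v[2]*c['fx']+[c['cx'],c['cy']])
E
```

```text
[269.90457536 198.37425919]
[269.04709724 189.4400107 ]
```

View pics/s4a.png

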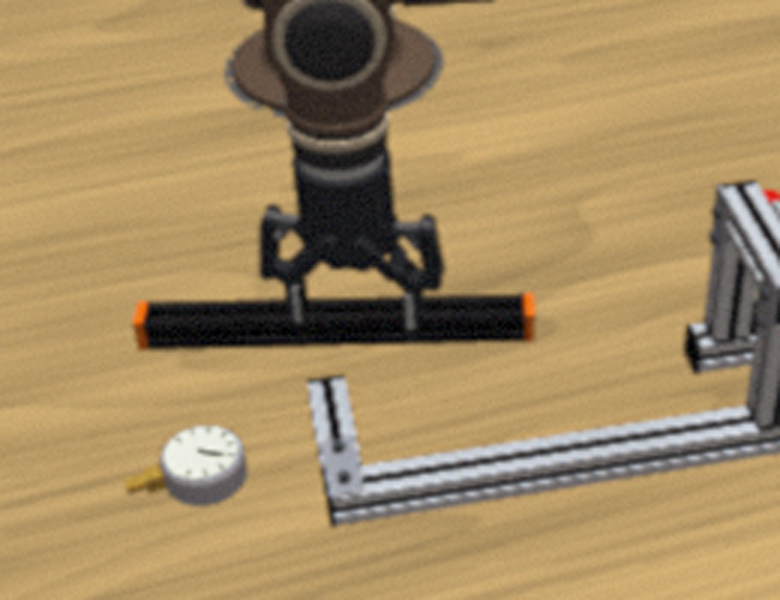

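```bash
python3 - <<'E'
from h import *
o=get_obs(); c=camera_info("wrist"); M=psi(o)[1]
def pr(l):
    P=o['position']+M@np.array(l); v=c['R']@P+c['t']; th=np.arctan2(np.hypot(v[0],v[1]),v[2]); d=v[:2]/np.hypot(v[0],v[1])
    return np.round(d*th*c['fx']+[c['cx'],c['cy']])
for b in (0,.013,.03,.045):
    print(b,[pr([x,y,-b]).tolist() for x in(-.011,.011) for y in (-.043,.043)])
print(M.T@(-c['R'].T@c['t']-o['position']), M.T@c['R'].T)
E
```

```text
0 [[250.0, 253.0], [386.0, 253.0], [246.0, 221.0], [389.0, 221.0]]
0.013 [[245.0, 263.0], [390.0, 263.0], [242.0, 230.0], [394.0, 230.0]]
0.03 [[239.0, 279.0], [396.0, 279.0], [234.0, 243.0], [401.0, 243.0]]
0.045 [[233.0, 294.0], [402.0, 295.0], [227.0, 257.0], [408.0, 257.0]]
[ 0.08220422  0.0002373  -0.16961418] [[ 4.73722275e-04 -9.47106301e-01 -3.20919662e-01]
 [ 9.99999886e-01  4.30765994e-04  2.04851998e-04]
 [-5.57753410e-05 -3.20919722e-01  9.47106398e-01]]
```

Call:
drive_tool(
  xyz=[
    [0, 0, -0.03],
    [0, 0, -0.03],
    [0.02, 0, 0],
    [0.02, 0, 0],
    [0.02, 0, 0],
    [0.02, 0, 0],
    [0, 0, 0],
    [0, 0, 0],
    [0, 0, 0],
  ],
  turn=[
    [0, 0, 0],
    [0, 0, 0],
    [0, 0, 0],
    [0, 0, 0],
    [0, 0, 0],
    [0, 0, 0],
    [0, 0, 0],
    [0, 0, 0],
    [0, 0, 0],
  ],
  fingers=[0, 0, 1, 1, 1, 1, 1, 1, 1],
  newtons=20,
)

```text
t: 10.58
position: [0.421, -0.0635, 0.0612]
tcp_rot: [0.218, 0.976, 0.0, -0.001]
ft_force: [-0.2, -0.6, 0.0]
grip_width: -0.0
```

```bash
python3 - <<'E'
from h import *
import cv2
k=[0.461,-0.110,-0.296]
plan(*loc(k,[-.05,.06]),.04,k[2]+np.pi,6)
print(get_obs()['grip_width'],get_obs()['t'])
im=read_camera("wrist"); cv2.imwrite(f"pics/w5.png",im[:,:,::-1])
im=read_camera("scene"); cv2.imwrite("pics/s5a.png",cv2.resize(im[80:280,150:410,::-1],None,fx=3,fy=3,interpolation=cv2.INTER_CUBIC))
o=get_obs(); c=camera_info("wrist"); M=psi(o)[1]
def pr(l):
    P=o['position']+M@np.array(l); v=c['R']@P+c['t']; th=np.arctan2(np.hypot(v[0],v[1]),v[2]); d=v[:2]/np.hypot(v[0],v[1])
    return np.round(d*th*c['fx']+[c['cx'],c['cy']])
for b in (0,.013,.03,.045):
    print(b,[pr([x,0,-b]).tolist() for x in(-.011,.011)])
E
```

```text
[0.0003, 0.0045, 0.0035]
[0.0002, 0.0045, 0.0035]
[0.0001, 0.0045, 0.0035]
[0.0, 0.0045, 0.0035]
[-0.0001, 0.0045, 0.0035]
[-0.0002, 0.0045, 0.0035]
turn per row [-0.0, -0.03, -1.37] now [ 0.421  -0.0635  0.0612  2.7017] F [-0.2 -0.6  0. ] q [-0.15 -0.02 -0.51  1.08  0.    0.29]
-4.606645253233058e-05 10.575
0 [[318.0, 254.0], [318.0, 221.0]]
0.013 [[318.0, 264.0], [318.0, 230.0]]
0.03 [[318.0, 280.0], [318.0, 244.0]]
0.045 [[317.0, 297.0], [317.0, 259.0]]
```

View pics/w5.png

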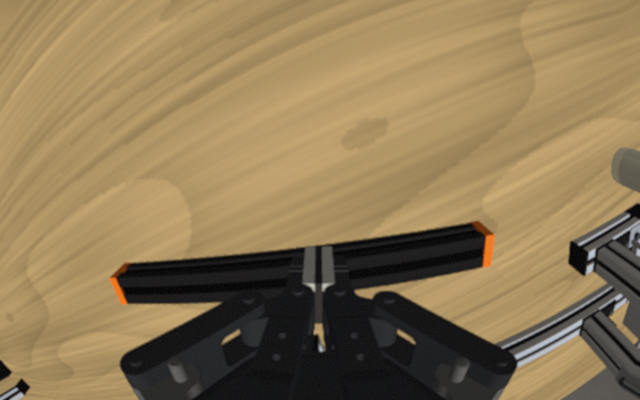

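View pics/s5a.png

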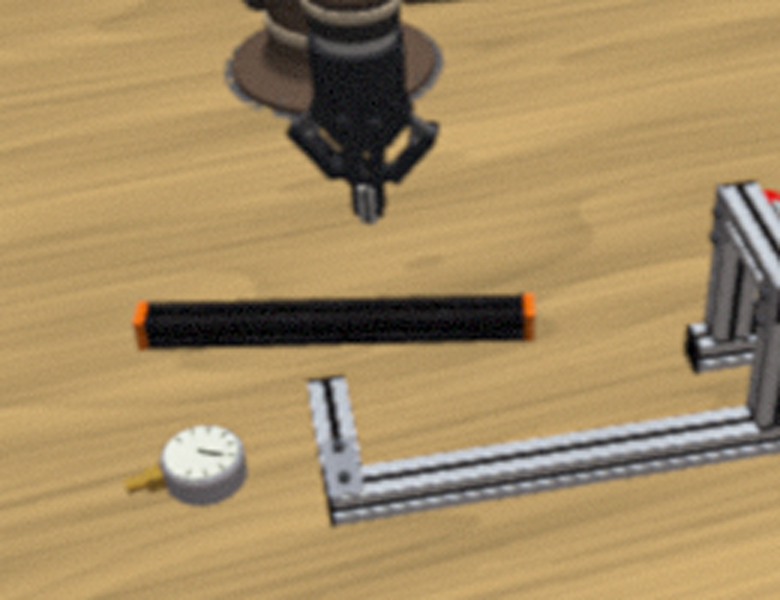

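```bash
python3 - <<'E'
from h import *
c=camera_info("scene")
for dz in (0,.013,.03):
    v=c['R']@np.array([.421,-.0635,.0612+dz])+c['t']; v=v[:2]/v[2]*c['fx']+[c['cx'],c['cy']]; print(dz,(v-[150,80])*3)
E
```

```text
0 [371.78200392 242.54033042]
0.013 [370.78135423 230.40607276]
0.03 [369.45096267 214.27324024]
```

Call:
drive_tool(
  xyz=[
    [0, 0.0045, 0.003],
    [0, 0.0045, 0.003],
    [0, 0.0045, 0.003],
    [0, 0.0045, 0.003],
    [0, 0.0045, 0.003],
    [0, 0.0045, 0.003],
    [0, 0, 0.02],
    [0, 0, 0.015],
    [0, 0, 0.006],
    [0, 0, 0],
  ],
  turn=[
    [0, 0, -1.37],
    [0, 0, -1.37],
    [0, 0, -1.37],
    [0, 0, -1.37],
    [0, 0, -1.37],
    [0, 0, -1.37],
    [0, 0, 0],
    [0, 0, 0],
    [0, 0, 0],
    [0, 0, 0],
  ],
  fingers=[1, 1, 1, 1, 1, 1, 1, 1, 1, 1],
)

```text
t: 11.92
position: [0.4299, -0.0382, 0.0018]
tcp_rot: [0.148, 0.989, 0.0, -0.002]
ft_force: [0.3, -1.1, 0.1]
grip_width: -0.0
```

```bash
python3 - <<'E'
from h import *
import cv2
k=[0.461,-0.110,-0.296]
plan(*loc(k,[-.027,.06]),.0,k[2]+np.pi,4)
im=read_camera("scene"); cv2.imwrite("pics/s6a.png",cv2.resize(im[120:220,200:360,::-1],None,fx=5,fy=5,interpolation=cv2.INTER_CUBIC))
c=camera_info("scene"); p=cur()
for dz in (0,.01,.02,.03):
    v=c['R']@np.array([p[0],p[1],p[2]+dz])+c['t']; v=v[:2]/v[2]*c['fx']+[c['cx'],c['cy']]; print(dz,(v-[200,120])*5)
E
```

```text
[-0.0059, 0.0001, 0.0004]
[-0.0059, 0.0001, 0.0004]
[-0.0059, 0.0001, 0.0004]
[-0.0059, 0.0001, 0.0004]
turn per row [-0.01, -0.06, -0.0] now [ 4.2990e-01 -3.8200e-02  1.8000e-03  2.8454e+00] F [ 0.3 -1.1  0.1] q [-0.09  0.04 -0.59  0.94  0.    0.21]
0 [426.8596563  293.13704111]
0.01 [425.92412013 278.5663241 ]
0.02 [424.9785534 263.8393839]
0.03 [424.02279392 248.95369448]
```

View pics/s6a.png

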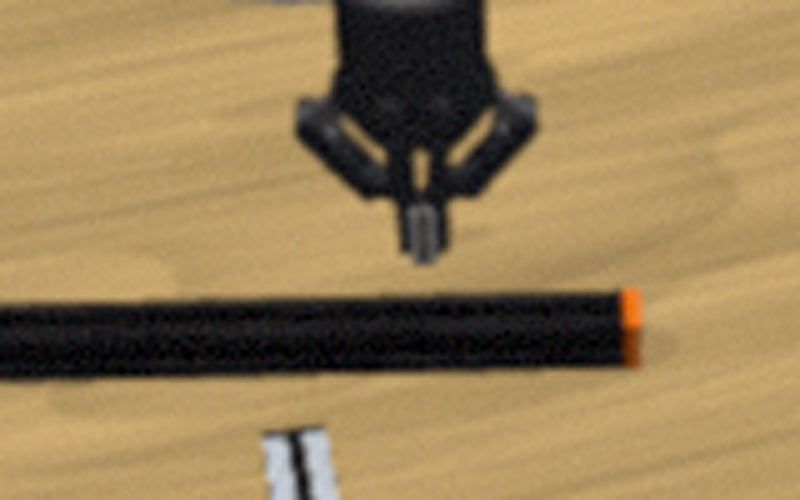

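Call:
drive_tool(
  xyz=[
    [0, 0, 0.004],
    [0, 0, 0.004],
    [0, 0, 0.003],
    [0, 0, 0],
  ],
  turn=[
    [0, 0, 0],
    [0, 0, 0],
    [0, 0, 0],
    [0, 0, 0],
  ],
  fingers=[1, 1, 1, 1],
)

```text
t: 12.48
position: [0.43, -0.0382, -0.0092]
tcp_rot: [0.148, 0.989, 0.0, -0.002]
ft_force: [0.8, 1.2, 0.3]
grip_width: 0.0
```

```bash
python3 - <<'E'
from h import *
o=get_obs(); print(cur(),o['ft_force'],o['torque'])
print(grasp_offset() if callable(grasp_offset) else grasp_offset)
E
```

```text
[np.float64(0.42995561349989403), np.float64(-0.03821901265084024), np.float64(-0.009194007758667709), np.float64(2.8453636770769304)] [0.77240304 1.15742368 0.28459706] [ 0.03409428 -0.00163258 -0.01982425]
0.0187
```

Call:
drive_tool(
  xyz=[
    [-0.006, 0, 0],
    [-0.006, 0, 0],
    [-0.006, 0, 0],
    [-0.005, 0, 0],
    [-0.005, 0, 0],
    [-0.005, 0, 0],
    [-0.005, 0, 0],
  ],
  turn=[
    [0, 0, 0],
    [0, 0, 0],
    [0, 0, 0],
    [0, 0, 0],
    [0, 0, 0],
    [0, 0, 0],
    [0, 0, 0],
  ],
  fingers=[1, 1, 1, 1, 1, 1, 1],
)

```text
t: 13.35
position: [0.4667, -0.0494, -0.0092]
tcp_rot: [0.148, 0.989, 0.0, -0.002]
ft_force: [-2.6, 0.7, 0.4]
grip_width: 0.0003
```

```bash
python3 - <<'E'
from h import *
import cv2
o=get_obs(); print(cur(),o['ft_force'],o['torque'])
im=read_camera("wrist"); cv2.imwrite(f"pics/w7.png",im[:,:,::-1])
E
```

```text
[np.float64(0.46670802507042036), np.float64(-0.04940005911704361), np.float64(-0.009154683724387484), np.float64(2.8453856016270604)] [-2.63162502  0.67788256  0.42797468] [ 0.12723306  0.42867241 -0.02354263]
```

View pics/w7.png

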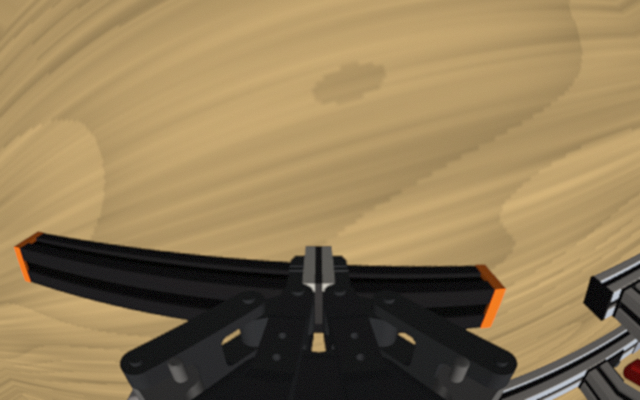

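Call:
drive_tool(
  xyz=[
    [-0.005, 0, 0],
    [-0.005, 0, 0],
    [-0.005, 0, 0],
    [0, 0, 0],
  ],
  turn=[
    [0, 0, 2],
    [0, 0, 2],
    [0, 0, 2],
    [0, 0, 0],
  ],
  fingers=[1, 1, 1, 1],
)

```text
t: 13.9
position: [0.4816, -0.0545, -0.009]
tcp_rot: [0.199, 0.98, -0.0, -0.001]
ft_force: [-0.4, 0.1, 0.5]
grip_width: -0.0002
```

```bash
python3 - <<'E'
from h import *
import cv2
o=get_obs(); print(cur(),o['ft_force'],o['torque'])
c=camera_info("wrist"); print({k:np.round(v,6).tolist() for k,v in c.items()})
im=read_camera("wrist"); cv2.imwrite(f"pics/w8.png",im[:,:,::-1])
im=read_camera("top"); 
cv2.imwrite("pics/t8a.png",cv2.resize(im[120:320,190:450,::-1],None,fx=3,fy=3,interpolation=cv2.INTER_CUBIC))
E
```

```text
[np.float64(0.4815641167542697), np.float64(-0.05454541773717631), np.float64(-0.009030272700365646), np.float64(2.739977351376752)] [-0.40144142  0.06836767  0.54532016] [-0.02647818 -0.00643985  0.01631548]
{'fx': 309.706916, 'fy': 309.706916, 'cx': 318.115585, 'cy': 199.202023, 'R': [[0.390482, 0.92061, -0.000633], [0.872634, -0.369913, 0.318865], [0.293316, -0.125064, -0.9478]], 't': [-0.138123, -0.414124, 0.0304]}
```

View pics/w8.png

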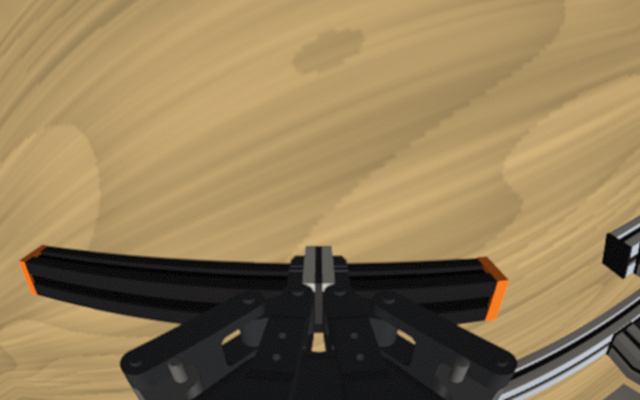

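View pics/t8a.png

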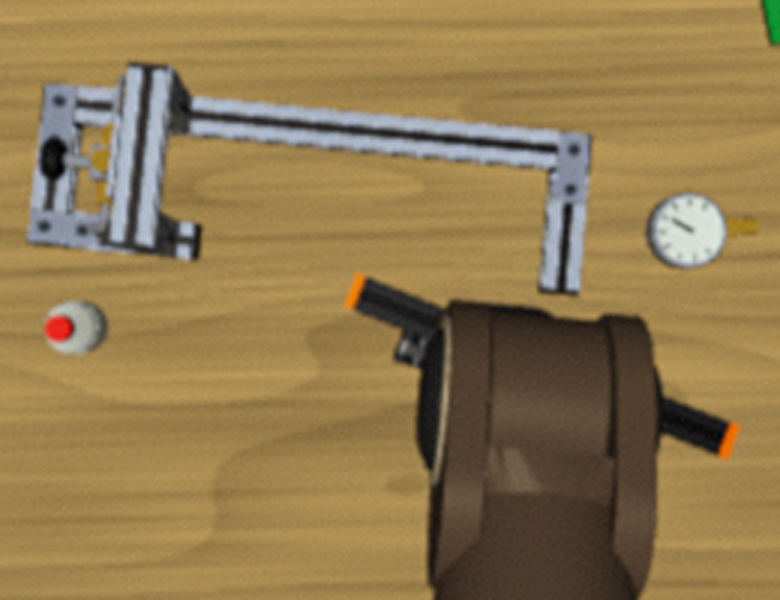

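```bash
cat >> h.py <<'E'
def railfit(px,off,s=3):
    c=camera_info("top")
    P=np.array([ray("top",((p[0]+.5)/s-.5+off[0],(p[1]+.5)/s-.5+off[1]),.03,c)[:2] for p in px])
    k,r=fit2(P,np.array([[15,170],[-15,170],[15,-170],[-15,-170]])/1e3)
    print("rail world",np.round(k,4),"res",np.round(r*1e3,1).tolist())
    cr=Rm(RIG[2]).T@(k[:2]-RIG[:2]); th=RIG[2]-k[2]
    s_=cr[0]*np.sin(th)+cr[1]*np.cos(th); n=cr[0]*np.cos(th)-cr[1]*np.sin(th)
    print("rig c",np.round(cr,4),"th",round(th,3),"s",round(s_,4),"n",round(n,4))
    for y in (.17,-.17): print("end",np.round(Rm(RIG[2]).T@(loc(k,[0,y])-RIG[:2]),4))
    def nn(x,y): return x*np.cos(th)-y*np.sin(th)
    print("clear tip",round(nn(-.105,-.2)-(n+.015),4),"clear stub",round((n-.015)-nn(-.075,.09),4), "clear stub front",round((n-.015)-nn(-.105,.09),4))
    return k
E
python3 - <<'E'
from h import *
k=railfit([(358,274),(345,306),(740,425),(732,458)],(190,120))
t=np.array(cur()[:2]); print("tcp local",Rm(k[2]).T@(t-k[:2]))
E
```

```text
rail world [ 0.4834 -0.1196 -0.3988] res [[0.7, -0.1], [-0.8, 0.1], [0.5, -2.0], [-0.4, 1.9]]
rig c [-0.1659 -0.2052] th 0.283 s -0.2434 n -0.1019
end [-0.1184 -0.042 ]
end [-0.2134 -0.3684]
clear tip 0.042 clear stub -0.0197 clear stub front 0.0091
tcp local [-0.02729195  0.05922912]
```

Call:
drive_tool(
  xyz=[
    [0.01, 0, 0],
    [0, -0.016, 0],
    [0, -0.016, 0],
    [0, -0.015, 0],
    [0, 0, 0],
    [-0.005, 0, 0],
    [-0.005, 0, 0],
    [-0.005, 0, 0],
    [-0.005, 0, 0],
    [-0.005, 0, 0],
    [-0.005, 0, 0],
    [-0.005, 0, 0],
    [-0.005, 0, 0],
    [-0.005, 0, 0],
    [0, 0, 0],
  ],
  turn=[
    [0, 0, 0],
    [0, 0, 0],
    [0, 0, 0],
    [0, 0, 0],
    [0, 0, 0],
    [0, 0, 0],
    [0, 0, 0],
    [0, 0, 0.3],
    [0, 0, 0.3],
    [0, 0, 0.3],
    [0, 0, 0.3],
    [0, 0, 0.3],
    [0, 0, 0.3],
    [0, 0, 0.3],
    [0, 0, 0],
  ],
  fingers=[1, 1, 1, 1, 1, 1, 1, 1, 1, 1, 1, 1, 1, 1, 1],
)

```text
t: 15.88
position: [0.4952, -0.112, -0.0091]
tcp_rot: [0.217, 0.976, -0.0, -0.001]
ft_force: [0.6, 0.2, 0.2]
grip_width: -0.0001
```

```bash
python3 - <<'E'
from h import *
import cv2
o=get_obs(); print(cur(),o['ft_force'],o['joints'])
im=read_camera("top"); 
cv2.imwrite("pics/t9a.png",cv2.resize(im[120:320,190:450,::-1],None,fx=3,fy=3,interpolation=cv2.INTER_CUBIC))
E
```

```text
[np.float64(0.4951996049711698), np.float64(-0.11203596430956184), np.float64(-0.009090132180892052), np.float64(2.703708793219932)] [0.57071959 0.19200546 0.19252544] [-2.22318598e-01  1.86353896e-01 -4.50111597e-01  9.36572007e-01
 -2.82886630e-04  2.15564775e-01]
```

View pics/t9a.png

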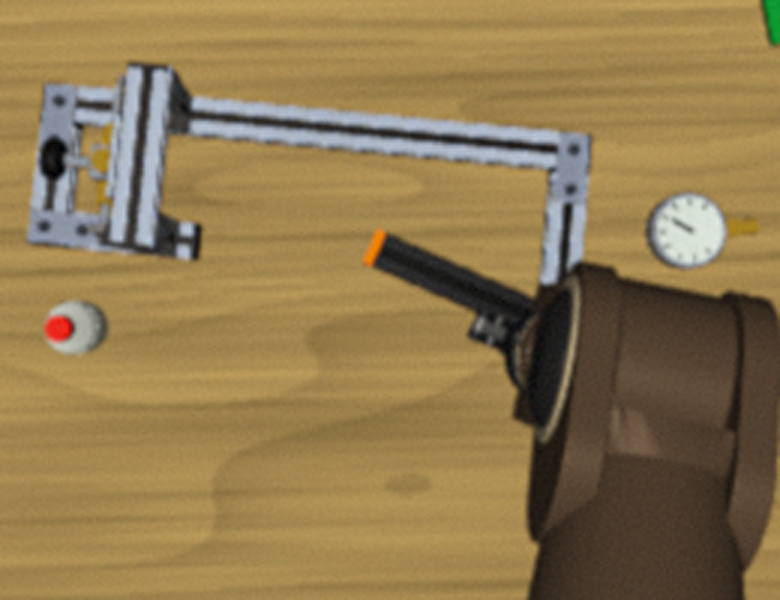

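```bash
python3 - <<'E'
from h import *
c=camera_info("top")
P=[ray("top",((p[0]+.5)/3-.5+190,(p[1]+.5)/3-.5+120),.03,c)[:2] for p in [(377,230),(364,263)]]
m=(P[0]+P[1])/2
al=2.7037-np.pi; print(m, np.linalg.norm(P[0]-P[1]), "rig left end",Rm(RIG[2]).T@(m-RIG[:2]))
# second estimate of direction: rear edge top pts
Q=[ray("top",((p[0]+.5)/3-.5+190,(p[1]+.5)/3-.5+120),.03,c)[:2] for p in [(388,233),(535,299)]]
d=Q[0]-Q[1]; print("alpha edge",np.arctan2(-d[0],d[1]),al)
k=[*(m-Rm(al)@[0,.17]),al]; print(k, Rm(al).T@(np.array(cur()[:2])-k[:2]), RIG[2]-al)
E
```

```text
[0.58512219 0.02040744] 0.02946969588000761 rig left end [-0.08094978 -0.05438383]
alpha edge -0.4470489720798468 -0.4378926535897931
[np.float64(0.5130367679252614), np.float64(-0.1335525928935797), -0.4378926535897931] [-0.02536164  0.01195861] 0.32239265358979313
```

Call:
drive_tool(
  xyz=[
    [0.015, 0, 0],
    [0, 0, -0.03],
    [0, 0, -0.03],
    [-0.0046, -0.027, 0],
    [-0.0046, -0.027, 0],
    [-0.0046, -0.027, 0],
    [-0.0046, -0.027, 0],
    [-0.0046, -0.027, 0],
    [-0.0046, -0.027, 0],
    [-0.0046, -0.027, 0],
    [-0.0046, -0.027, 0],
    [0, 0, 0],
  ],
  turn=[
    [0, 0, 0],
    [0, 0, 0],
    [0, 0, 0],
    [0, 0, 0],
    [0, 0, 0],
    [0, 0, 0],
    [0, 0, 0],
    [0, 0, 0],
    [0, 0, 0],
    [0, 0, 0],
    [0, 0, 0],
    [0, 0, 0],
  ],
  fingers=[1, 1, 1, 1, 1, 1, 1, 1, 1, 1, 1, 1],
)

```text
t: 17.42
position: [0.4219, -0.3173, 0.051]
tcp_rot: [0.218, 0.976, -0.0, -0.002]
ft_force: [0.9, 0.1, 0.0]
grip_width: 0.0002
```

```bash
python3 - <<'E'
from h import *
import cv2
im=read_camera("top"); 
cv2.imwrite("pics/t10a.png",cv2.resize(im[120:320,190:450,::-1],None,fx=3,fy=3,interpolation=cv2.INTER_CUBIC))
im=read_camera("wrist"); cv2.imwrite(f"pics/w10.png",im[:,:,::-1])
k=[.513,-.1336,-.438]
plan(*loc(k,[-.003,-.203]),.05,k[2]+np.pi,2)
E
```

```text
[-0.0009, 0.0003, 0.0005]
[-0.0009, 0.0003, 0.0005]
turn per row [-0.01, -0.1, -0.0] now [ 0.4223 -0.3159  0.0509  2.7036] F [ 0.4 -0.2 -0.7] q [-0.64  0.18 -0.32  1.08 -0.   -0.2 ]
```

View pics/t10a.png

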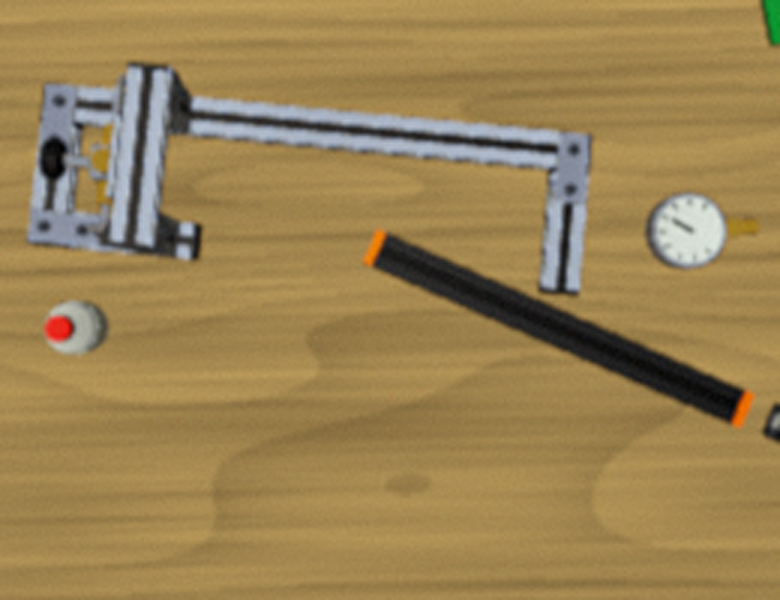

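View pics/w10.png

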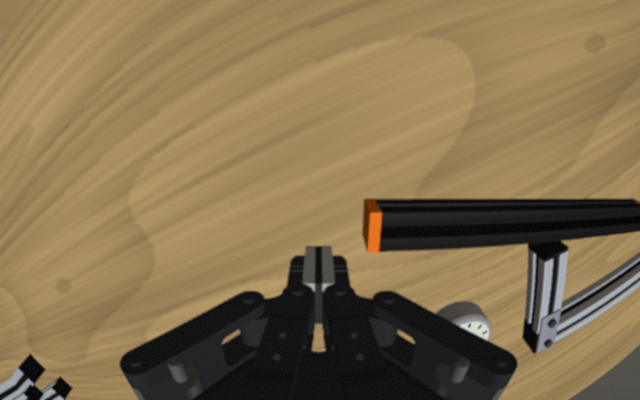

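```bash
python3 - <<'E'
from h import *
k=railfit([(376,230),(364,264),(752,393),(741,426)],(190,120))
print(Rm(k[2]).T@(np.array(cur()[:2])-k[:2]))
plan(*loc(k,[-.003,-.200]),.0509,k[2]+np.pi,2)
E
```

```text
rail world [ 0.514  -0.1326 -0.4316] res [[-0.0, 0.1], [0.7, 1.9], [-0.1, -2.2], [-0.6, 0.2]]
rig c [-0.134  -0.2145] th 0.316 s -0.2456 n -0.0607
end [-0.0812 -0.053 ]
end [-0.1868 -0.3761]
clear tip 0.008 clear stub 0.0236 clear stub front 0.0521
[-0.00661349 -0.2048496 ]
[-0.0018, 0.0024, -0.0]
[-0.0018, 0.0024, 0.0]
turn per row [-0.01, -0.1, -0.18] now [ 0.4223 -0.3159  0.0509  2.7036] F [ 0.4 -0.2 -0.7] q [-0.64  0.18 -0.32  1.08 -0.   -0.2 ]
```

Call:
drive_tool(
  xyz=[
    [0, 0, 0.025],
    [0, 0, 0.02],
    [0, 0, 0.015],
    [0, 0, 0],
    [0, 0.008, 0],
    [0, 0.008, 0],
    [0, 0.006, 0],
    [0, 0.006, 0],
    [0, 0.006, 0],
    [0, 0.006, 0],
    [0, 0.006, 0],
    [0, 0.006, 0],
    [0, 0.006, 0],
    [0, 0, 0],
  ],
  turn=[
    [0, 0, 0],
    [0, 0, 0],
    [0, 0, 0],
    [0, 0, -0.3],
    [0, 0, 0],
    [0, 0, 0],
    [0, 0, 0],
    [0, 0, 0],
    [0, 0, 0],
    [0, 0, 0],
    [0, 0, 0],
    [0, 0, 0],
    [0, 0, 0],
    [0, 0, 0],
  ],
  fingers=[1, 1, 1, 1, 1, 1, 1, 1, 1, 1, 1, 1, 1, 1],
)

```text
t: 19.27
position: [0.447, -0.2628, -0.0095]
tcp_rot: [0.214, 0.977, 0.001, -0.002]
ft_force: [0.7, -0.9, -0.6]
grip_width: -0.0001
```

```bash
cat > look.py <<'E'
from h import *
import cv2,sys
o=get_obs(); print(np.round(cur(),4),o['ft_force'],o['t'])
im=read_camera("top"); 
cv2.imwrite(f"pics/{sys.argv[1]}.png",cv2.resize(im[120:320,190:450,::-1],None,fx=3,fy=3,interpolation=cv2.INTER_CUBIC))
E
python3 look.py t11
```

```text
[ 0.447  -0.2628 -0.0095  2.7101] [ 0.73788424 -0.94070969 -0.56493636] 19.275
```

View pics/t11.png

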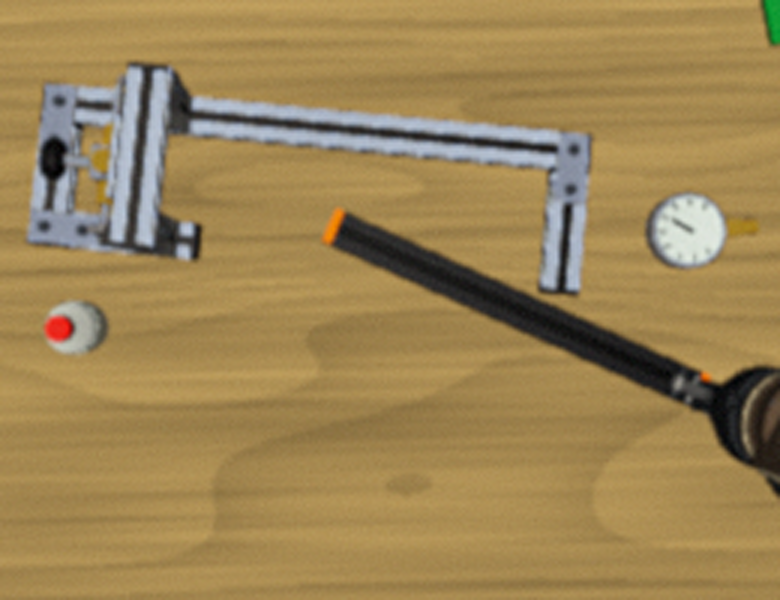

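Call:
drive_tool(
  xyz=[
    [0.002, 0.006, 0],
    [0.001, 0.006, 0],
    [0, 0.006, 0],
    [0, 0.006, 0],
    [0, 0.006, 0],
    [0, 0.006, 0],
    [0, 0.006, 0],
    [0, 0.006, 0],
    [0, 0, 0],
  ],
  turn=[
    [0, 0, 0.7],
    [0, 0, 0.7],
    [0, 0, 0.7],
    [0, 0, 0],
    [0, 0, 0],
    [0, 0, 0],
    [0, 0, 0],
    [0, 0, 0],
    [0, 0, 0],
  ],
  fingers=[1, 1, 1, 1, 1, 1, 1, 1, 1],
)

```text
t: 20.45
position: [0.4659, -0.219, -0.0091]
tcp_rot: [0.232, 0.973, 0.0, -0.001]
ft_force: [0.4, -1.0, -0.5]
grip_width: -0.0
```

```bash
python3 look.py t12
```

```text
[ 0.4659 -0.219  -0.0091  2.6734] [ 0.43402791 -1.01734851 -0.47689958] 20.45
```

View pics/t12.png

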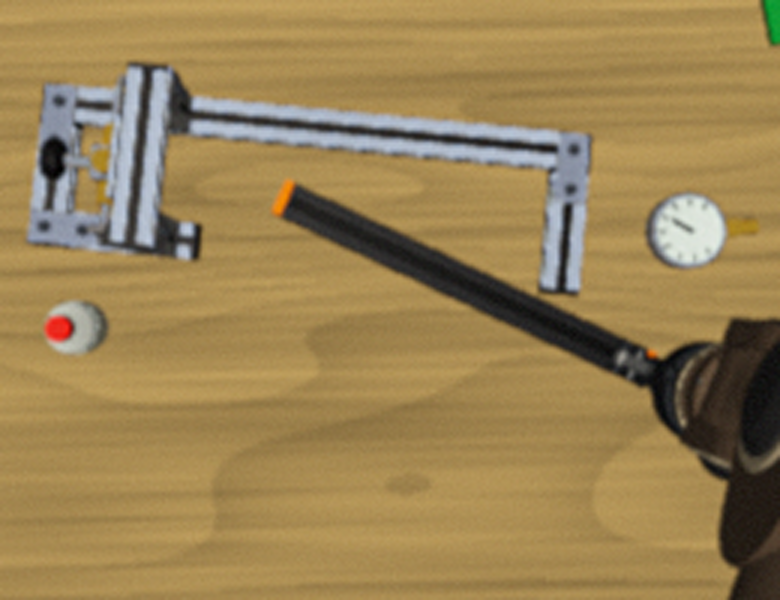

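Call:
drive_tool(
  xyz=[
    [0.0005, 0.006, 0],
    [0.0005, 0.006, 0],
    [0.0005, 0.006, 0],
    [0.0005, 0.006, 0],
    [0.0005, 0.006, 0],
    [0.0005, 0.006, 0],
    [0.0005, 0.006, 0],
    [0.0005, 0.006, 0],
    [0.0005, 0.006, 0],
    [0, 0, 0],
  ],
  turn=[
    [0, 0, 0],
    [0, 0, 0],
    [0, 0, 0],
    [0, 0, 0],
    [0, 0, 0],
    [0, 0, 0],
    [0, 0, 0],
    [0, 0, 0],
    [0, 0, 0],
    [0, 0, 0],
  ],
  fingers=[1, 1, 1, 1, 1, 1, 1, 1, 1, 1],
)

```text
t: 21.75
position: [0.4861, -0.1685, -0.0093]
tcp_rot: [0.232, 0.973, 0.001, -0.002]
ft_force: [-0.6, -0.7, -1.5]
grip_width: -0.0001
```

```bash
python3 look.py t13
```

```text
[ 0.4861 -0.1685 -0.0093  2.6735] [-0.64319334 -0.71247735 -1.49159011] 21.75
```

View pics/t13.png

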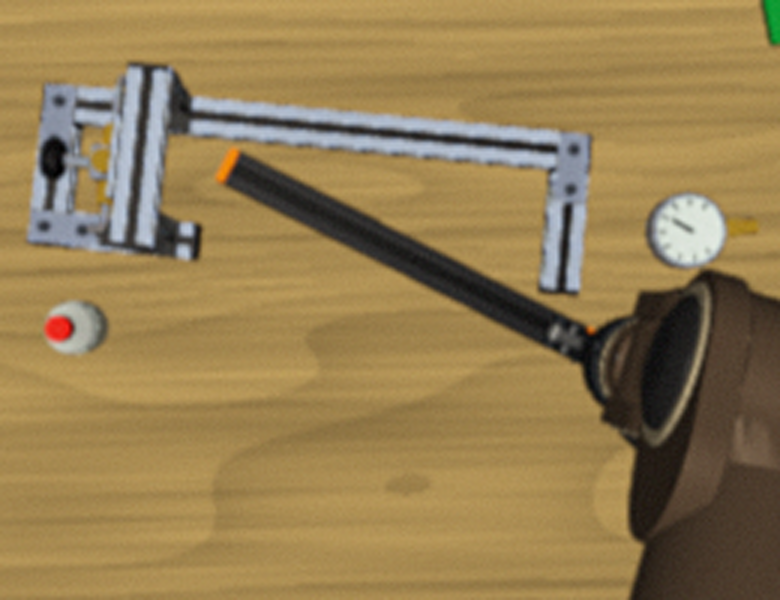

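Call:
drive_tool(
  xyz=[
    [0.0008, 0.006, 0],
    [0.0008, 0.006, 0],
    [0.0006, 0.006, 0],
    [0.0006, 0.006, 0],
    [0.0006, 0.006, 0],
    [0.0006, 0.006, 0],
  ],
  turn=[
    [0, 0, -0.5],
    [0, 0, -0.5],
    [0, 0, -0.5],
    [0, 0, -0.5],
    [0, 0, -0.5],
    [0, 0, -0.5],
  ],
  fingers=[1, 1, 1, 1, 1, 1],
)

```text
t: 22.55
position: [0.4979, -0.1348, -0.0093]
tcp_rot: [0.207, 0.978, 0.0, -0.002]
ft_force: [-0.5, -0.9, -1.1]
grip_width: -0.0002
```

```bash
python3 look.py t14
```

```text
[ 0.4979 -0.1348 -0.0093  2.7256] [-0.46199446 -0.9171316  -1.14302143] 22.55
```

View pics/t14.png

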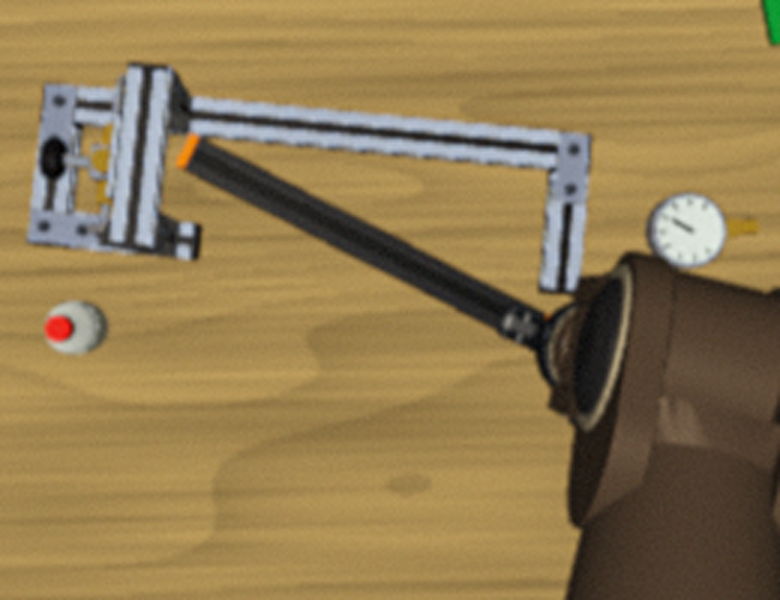

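Call:
drive_tool(
  xyz=[
    [0.0014, 0.006, 0],
    [0.0014, 0.006, 0],
    [0.0014, 0.006, 0],
    [0.0014, 0.006, 0],
  ],
  turn=[
    [0, 0, 0],
    [0, 0, 0],
    [0, 0, 0],
    [0, 0, 0],
  ],
  fingers=[1, 1, 1, 1],
)

```text
t: 23.1
position: [0.5025, -0.1106, -0.0092]
tcp_rot: [0.207, 0.978, -0.0, -0.002]
ft_force: [-0.7, -0.9, -0.1]
grip_width: 0.0001
```

```bash
python3 look.py t15
```

```text
[ 0.5025 -0.1106 -0.0092  2.7249] [-0.71466892 -0.90681682 -0.11603602] 23.1
```

View pics/t15.png

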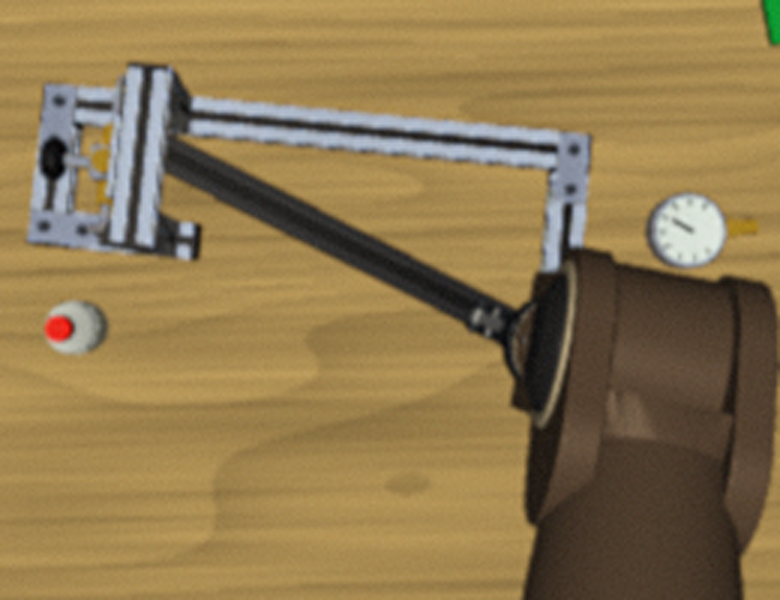

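Call:
drive_tool(
  xyz=[
    [0.0006, 0.006, 0],
    [0.0006, 0.006, 0],
    [0.0006, 0.006, 0],
    [0.0006, 0.006, 0],
    [0.0006, 0.006, 0],
  ],
  turn=[
    [0, 0, -0.5],
    [0, 0, -0.5],
    [0, 0, -0.5],
    [0, 0, -0.5],
    [0, 0, -0.5],
  ],
  fingers=[1, 1, 1, 1, 1],
)

```text
t: 23.78
position: [0.5115, -0.0818, -0.0092]
tcp_rot: [0.185, 0.983, 0.0, -0.002]
ft_force: [-1.7, -1.3, -0.2]
grip_width: 0.0
```

```bash
python3 look.py t16; python3 - <<'E'
from h import *
import cv2
im=read_camera("scene"); cv2.imwrite("pics/s16.png",cv2.resize(im[100:280,200:470,::-1],None,fx=2.9,fy=2.9,interpolation=cv2.INTER_CUBIC))
print(Rm(RIG[2]).T@(np.array(cur()[:2])-RIG[:2]))
E
```

```text
[ 0.5115 -0.0818 -0.0092  2.7692] [-1.66783794 -1.30745934 -0.17277246] 23.775
[-0.14221481 -0.16389338]
```

View pics/t16.png

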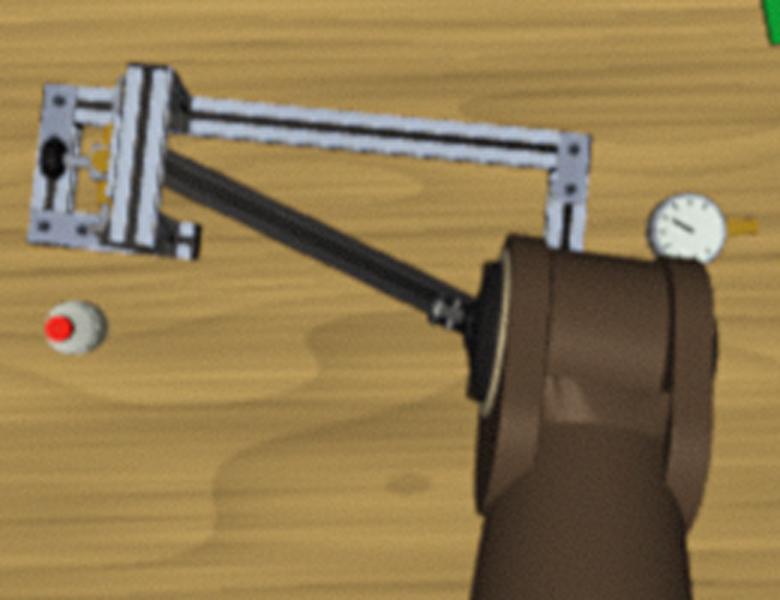

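View pics/s16.png

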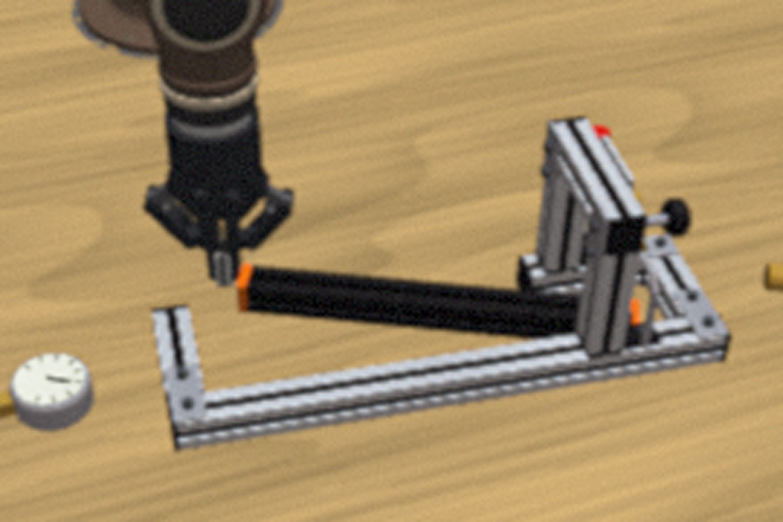

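Call:
drive_tool(
  xyz=[
    [0.0008, 0.006, 0],
    [0.0008, 0.006, 0],
    [0, -0.008, 0],
    [0, -0.01, 0],
    [0.02, 0, 0],
    [0.022, 0, 0],
    [0, 0.02, 0],
    [0, 0.02, 0],
    [0, 0.018, 0],
    [0, 0, 0],
  ],
  turn=[
    [0, 0, 0],
    [0, 0, 0],
    [0, 0, 0],
    [0, 0, 0],
    [0, 0, 0],
    [0, 0, 0],
    [0, 0, -2],
    [0, 0, -2],
    [0, 0, -2],
    [0, 0, 0],
  ],
  fingers=[1, 1, 1, 1, 1, 1, 1, 1, 1, 1],
)

```text
t: 25.12
position: [0.4881, -0.0166, -0.0091]
tcp_rot: [0.133, 0.991, 0.0, -0.002]
ft_force: [-0.3, -0.2, -0.3]
grip_width: -0.0001
```

```bash
python3 look.py t17; python3 - <<'E'
from h import *
import cv2
im=read_camera("wrist"); cv2.imwrite("pics/w17.png",im[:,:,::-1])
print(Rm(RIG[2]).T@(np.array(cur()[:2])-RIG[:2]))
plan(*loc(RIG,[-.06,-.12]),-.009,RIG[2]+np.pi,10)
E
```

```text
[ 0.4881 -0.0166 -0.0091  2.8748] [-0.29103608 -0.19722998 -0.26644852] 25.125
[-0.17338907 -0.10318041]
[-0.0115, 0.0001, -0.0001]
[-0.0115, -0.0001, -0.0001]
[-0.0115, -0.0003, -0.0]
[-0.0115, -0.0005, -0.0]
[-0.0114, -0.0006, -0.0]
[-0.0114, -0.0008, -0.0]
[-0.0114, -0.001, -0.0]
[-0.0114, -0.0012, -0.0]
[-0.0114, -0.0013, -0.0]
[-0.0114, -0.0015, -0.0]
turn per row [-0.0, -0.02, -0.88] now [ 0.4877 -0.0174 -0.0092  2.8732] F [ 0.4 -0.   0.3] q [-0.04  0.15 -0.49  0.93  0.    0.23]
```

View pics/t17.png

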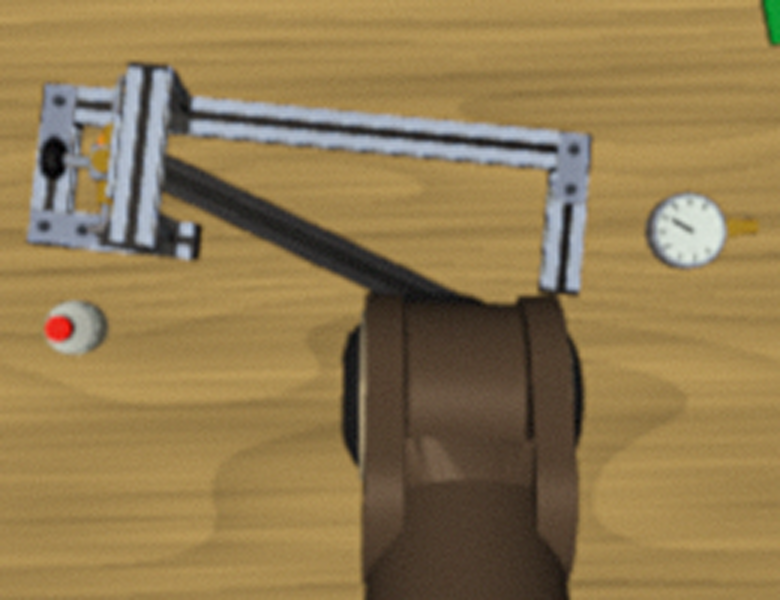

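View pics/w17.png

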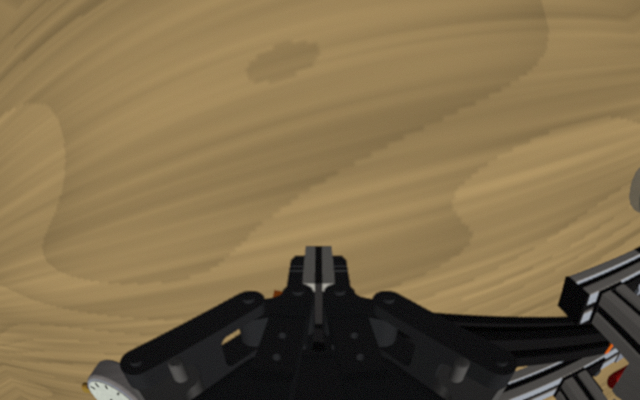

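Call:
drive_tool(
  xyz=[
    [-0.007, 0, 0],
    [-0.007, 0, 0],
    [-0.006, 0, 0],
    [-0.006, 0, 0],
    [-0.006, 0, 0],
    [-0.006, -0.0005, 0],
    [-0.006, -0.0005, 0],
    [-0.006, -0.0005, 0],
    [-0.006, -0.0005, 0],
    [-0.006, -0.0005, 0],
    [-0.006, -0.0005, 0],
    [-0.006, -0.0005, 0],
    [-0.006, -0.0005, 0],
  ],
  turn=[
    [0, 0, 0],
    [0, 0, 0],
    [0, 0, 0],
    [0, 0, 0],
    [0, 0, 0],
    [0, 0, -0.7],
    [0, 0, -0.7],
    [0, 0, -0.7],
    [0, 0, -0.7],
    [0, 0, -0.7],
    [0, 0, -0.7],
    [0, 0, -0.7],
    [0, 0, -0.7],
  ],
  fingers=[1, 1, 1, 1, 1, 1, 1, 1, 1, 1, 1, 1, 1],
)

```text
t: 26.85
position: [0.565, -0.0404, -0.0093]
tcp_rot: [0.085, 0.996, 0.0, -0.002]
ft_force: [-1.7, 0.2, -1.2]
grip_width: 0.0
```

```bash
python3 look.py t18; python3 - <<'E'
from h import *
import cv2
im=read_camera("scene"); cv2.imwrite("pics/s18.png",cv2.resize(im[100:280,200:470,::-1],None,fx=2.9,fy=2.9,interpolation=cv2.INTER_CUBIC))
print(Rm(RIG[2]).T@(np.array(cur()[:2])-RIG[:2]))
plan(*loc(RIG,[-.041,-.12]),-.009,RIG[2]+np.pi,10)
E
```

```text
[ 0.565  -0.0404 -0.0093  2.9718] [-1.70314243  0.18792191 -1.15992751] 26.85
[-0.09346042 -0.11713744]
[-0.0053, 0.0, -0.0]
[-0.0053, -0.0, -0.0]
[-0.0053, -0.0001, -0.0]
[-0.0053, -0.0001, -0.0]
[-0.0053, -0.0001, -0.0]
[-0.0053, -0.0001, -0.0]
[-0.0053, -0.0002, -0.0]
[-0.0053, -0.0002, -0.0]
[-0.0052, -0.0002, -0.0]
[-0.0052, -0.0003, -0.0]
turn per row [0.0, -0.01, -0.31] now [ 0.5655 -0.0405 -0.0093  2.9712] F [-0.   0.7  0.5] q [-0.07  0.29 -0.32  0.97  0.    0.1 ]
```

View pics/t18.png

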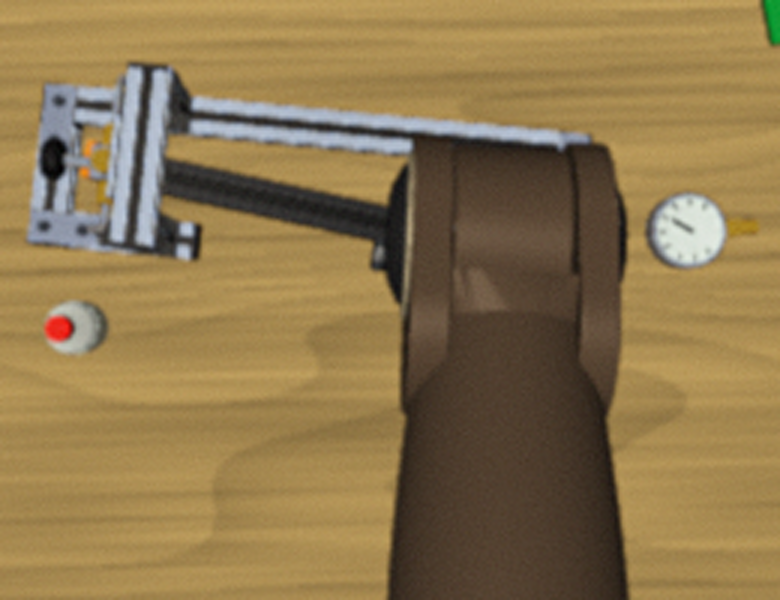

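View pics/s18.png

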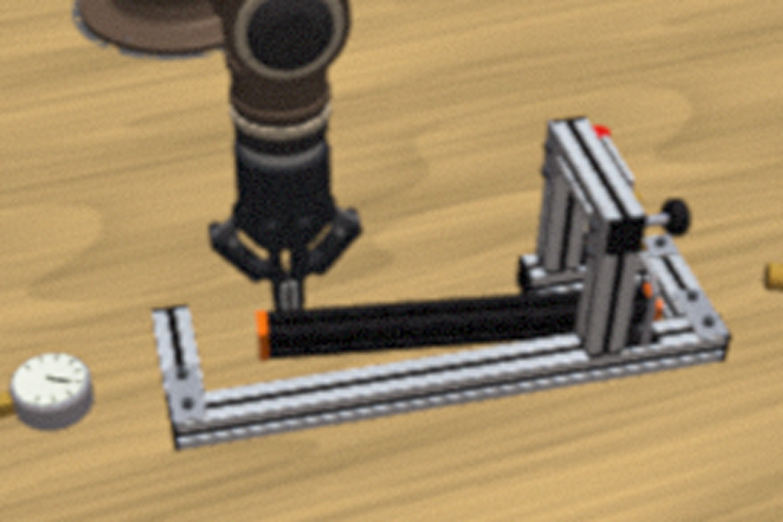

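Call:
drive_tool(
  xyz=[
    [-0.0055, 0, 0],
    [-0.0055, 0, 0],
    [-0.0055, 0, 0],
    [-0.0055, 0, 0],
    [-0.0055, 0, 0],
    [-0.005, 0, 0],
    [-0.005, 0, 0],
    [-0.004, 0, 0],
    [-0.004, 0, 0],
    [-0.003, 0, 0],
    [0, 0, 0],
  ],
  turn=[
    [0, 0, -0.3],
    [0, 0, -0.3],
    [0, 0, -0.3],
    [0, 0, -0.3],
    [0, 0, -0.3],
    [0, 0, -0.3],
    [0, 0, -0.3],
    [0, 0, -0.3],
    [0, 0, -0.3],
    [0, 0, -0.3],
    [0, 0, 0],
  ],
  fingers=[1, 1, 1, 1, 1, 1, 1, 1, 1, 1, 1],
)

```text
t: 28.32
position: [0.613, -0.0476, -0.0096]
tcp_rot: [0.059, 0.998, 0.0, -0.001]
ft_force: [-0.1, -0.2, 0.6]
grip_width: 0.0002
```

```bash
python3 look.py t19; python3 - <<'E'
from h import *
import cv2
im=read_camera("scene"); cv2.imwrite("pics/s19.png",cv2.resize(im[100:280,200:470,::-1],None,fx=2.9,fy=2.9,interpolation=cv2.INTER_CUBIC))
print(Rm(RIG[2]).T@(np.array(cur()[:2])-RIG[:2]))
E
```

```text
[ 0.613  -0.0476 -0.0096  3.0234] [-0.06097001 -0.1699877   0.59346221] 28.325
[-0.04561398 -0.11871191]
```

View pics/t19.png

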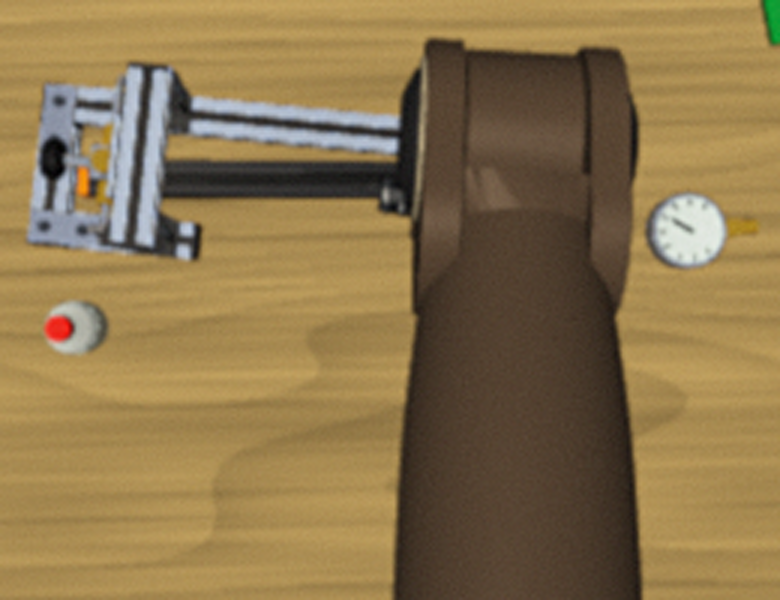

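View pics/s19.png

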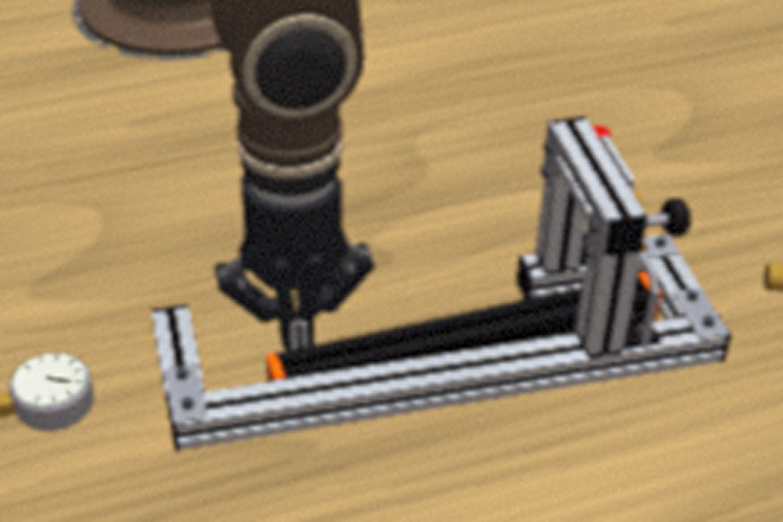

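Call:
drive_tool(
  xyz=[
    [0.015, 0, 0],
    [0.015, 0, 0],
    [0, 0.021, 0],
    [0, 0.021, 0],
    [0, 0.021, 0],
    [0, 0.021, 0],
    [0, 0.021, 0],
    [0, 0.021, 0],
    [0, 0.021, 0],
    [0, 0, 0],
    [-0.006, 0, 0],
    [-0.006, 0, 0],
    [-0.005, 0, 0],
    [-0.004, 0, 0],
    [-0.004, 0, 0],
    [0, 0, 0],
  ],
  turn=[
    [0, 0, 0],
    [0, 0, 0],
    [0, 0, 0],
    [0, 0, 0],
    [0, 0, 0],
    [0, 0, 0],
    [0, 0, 0],
    [0, 0, 0],
    [0, 0, 0],
    [0, 0, 0],
    [0, 0, 0],
    [0, 0, 0],
    [0, 0, 0],
    [0, 0, 0],
    [0, 0, 0],
    [0, 0, 0],
  ],
  fingers=[1, 1, 1, 1, 1, 1, 1, 1, 1, 1, 1, 1, 1, 1, 1, 1],
)

```text
t: 30.42
position: [0.6253, 0.0989, -0.0095]
tcp_rot: [0.059, 0.998, 0.0, -0.001]
ft_force: [-0.5, 0.2, 0.2]
grip_width: -0.0
```

```bash
python3 look.py t20; python3 - <<'E'
from h import *
import cv2
im=read_camera("scene"); cv2.imwrite("pics/s20.png",cv2.resize(im[100:280,200:470,::-1],None,fx=2.9,fy=2.9,interpolation=cv2.INTER_CUBIC))
print(Rm(RIG[2]).T@(np.array(cur()[:2])-RIG[:2]))
E
```

```text
[ 0.6253  0.0989 -0.0095  3.0232] [-0.48959141  0.19299337  0.1807239 ] 30.425
[-0.05012181  0.02823683]
```

View pics/t20.png

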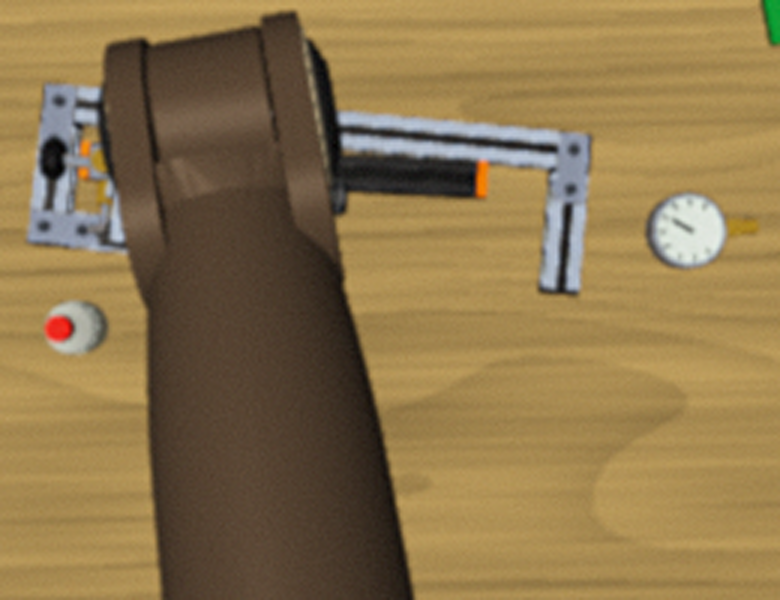

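View pics/s20.png

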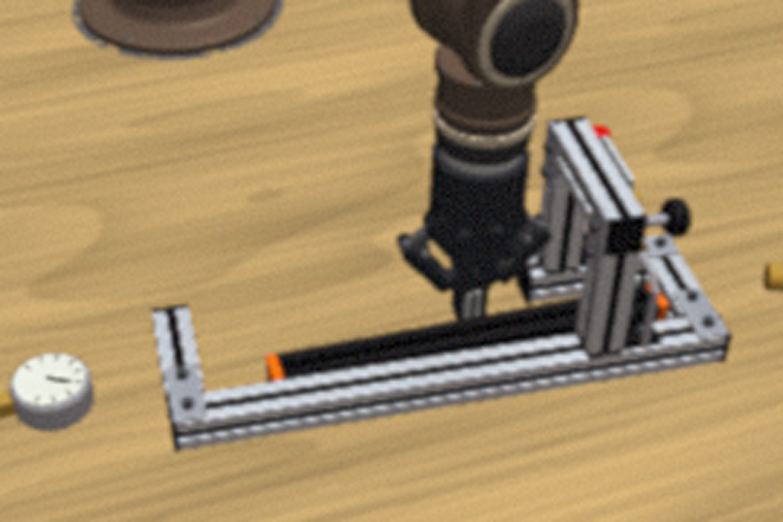

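Call:
drive_tool(
  xyz=[
    [-0.004, 0, 0],
    [-0.003, 0, 0],
    [-0.002, 0, 0],
    [0, 0, 0],
  ],
  turn=[
    [0, 0, 0],
    [0, 0, 0],
    [0, 0, 0],
    [0, 0, 0],
  ],
  fingers=[1, 1, 1, 1],
)

```text
t: 31.02
position: [0.6337, 0.098, -0.0096]
tcp_rot: [0.059, 0.998, 0.0, -0.002]
ft_force: [-3.3, 1.0, 1.5]
grip_width: -0.0001
```

```bash
python3 look.py t21; python3 - <<'E'
from h import *
import cv2
im=read_camera("scene"); cv2.imwrite("pics/s21.png",cv2.resize(im[160:270,250:450,::-1],None,fx=4,fy=4,interpolation=cv2.INTER_CUBIC))
print(Rm(RIG[2]).T@(np.array(cur()[:2])-RIG[:2]))
E
```

```text
[ 0.6337  0.098  -0.0096  3.0233] [-3.29530709  0.97549327  1.51376025] 31.025
[-0.04158246  0.02833224]
```

View pics/t21.png

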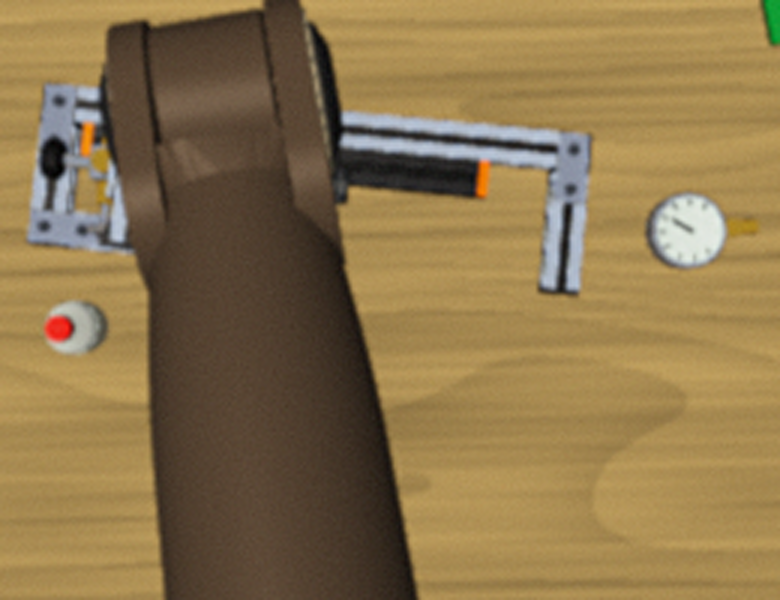

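View pics/s21.png

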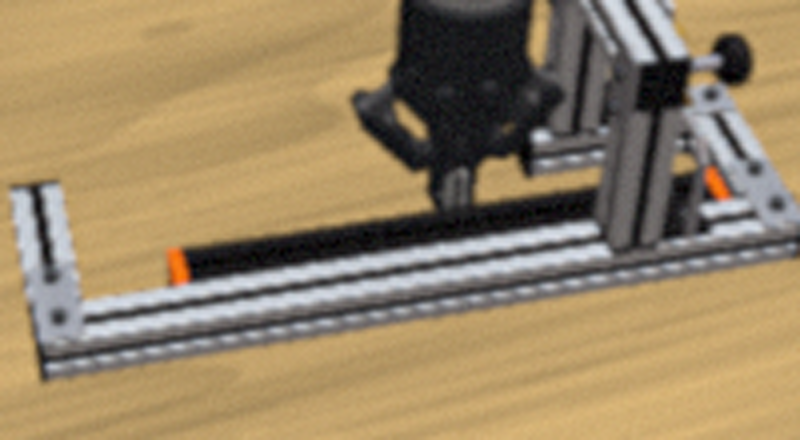

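Call:
drive_tool(
  xyz=[
    [0.01, 0, 0],
    [0.015, 0, 0],
    [0.015, 0, 0],
    [0, -0.02, -0.04],
    [0, -0.03, -0.04],
    [0, -0.05, -0.02],
    [0.03, -0.05, 0],
    [0.05, -0.03, 0],
    [0.05, -0.02, 0],
    [0.05, 0, 0],
    [0, 0, 0],
  ],
  turn=[
    [0, 0, 0],
    [0, 0, 0],
    [0, 0, 0],
    [0, 0, 0],
    [0, 0, 0],
    [0, 0, 0],
    [0, 0, 0],
    [0, 0, 0],
    [0, 0, 0],
    [0, 0, 0],
    [0, 0, 0],
  ],
  fingers=[1, 1, 1, 1, 1, 1, 1, 1, 1, 1, 1],
)

```text
t: 32.5
position: [0.3882, -0.0744, 0.0911]
tcp_rot: [0.06, 0.998, 0.0, -0.002]
ft_force: [1.1, -0.2, 0.7]
grip_width: -0.0002
```

```bash
python3 look.py t22; python3 - <<'E'
from h import *
import cv2
im=read_camera("scene"); cv2.imwrite("pics/s22.png",cv2.resize(im[160:270,250:450,::-1],None,fx=4,fy=4,interpolation=cv2.INTER_CUBIC))
E
```

```text
[ 0.3882 -0.0744  0.0911  3.0224] [ 1.13336459 -0.20835746  0.6970114 ] 32.5
```

View pics/t22.png

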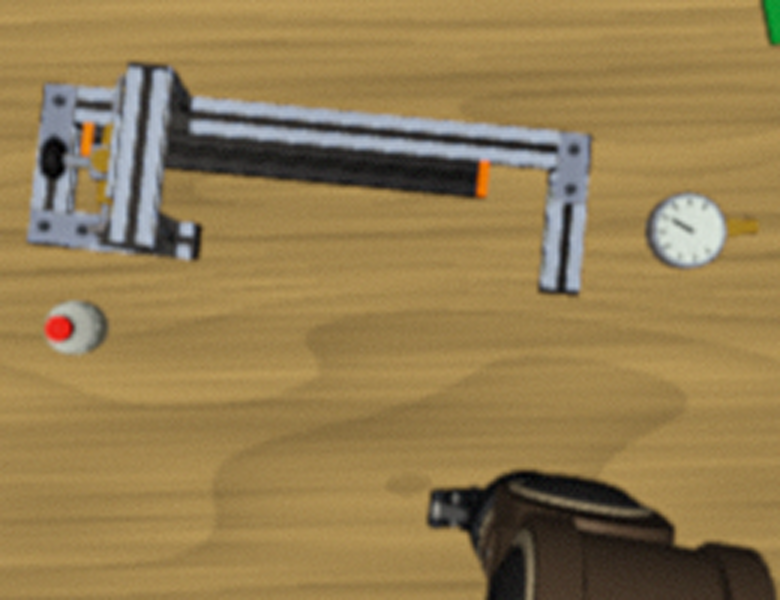

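View pics/s22.png

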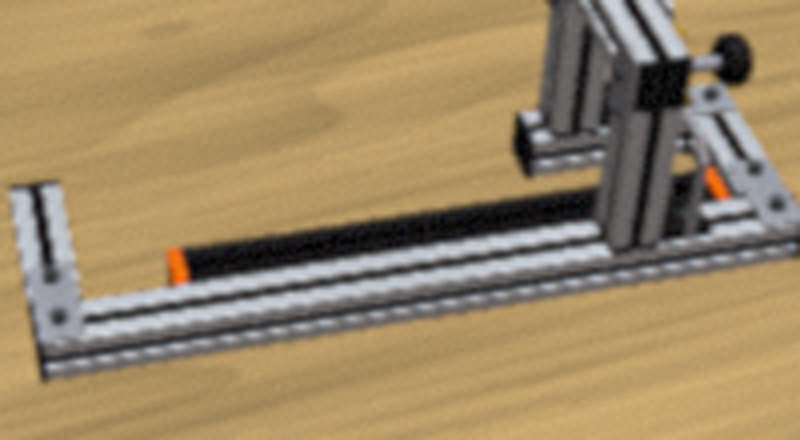

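```bash
python3 - <<'E'
from h import *
import cv2
railfit([(82,121),(80,156),(490,162),(487,198)],(190,120))
im=read_camera("top")[:,:,::-1]
a=cv2.resize(im[150:200,205:265],None,fx=9,fy=9,interpolation=cv2.INTER_CUBIC)
cv2.imwrite("pics/z1.png",a)
cv2.imwrite("pics/z2.png",cv2.resize(im[150:200,310:390],None,fx=9,fy=9,interpolation=cv2.INTER_CUBIC))
E
```

```text
rail world [ 0.6596  0.0902 -0.1258] res [[0.1, -1.6], [-0.4, 0.2], [0.0, 0.5], [0.3, 0.9]]
rig c [-0.015   0.0235] th 0.01 s 0.0233 n -0.0152
end [-0.0132  0.1935]
end [-0.0167 -0.1465]
clear tip -0.1027 clear stub 0.0457 clear stub front 0.0757
```

View pics/z2.png

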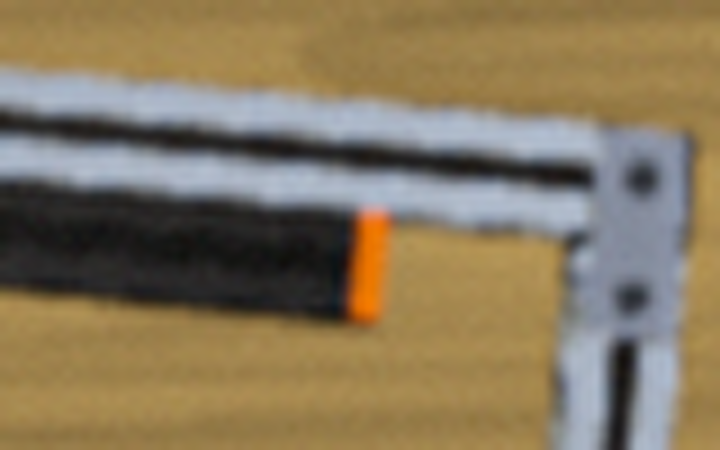

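View pics/z1.png

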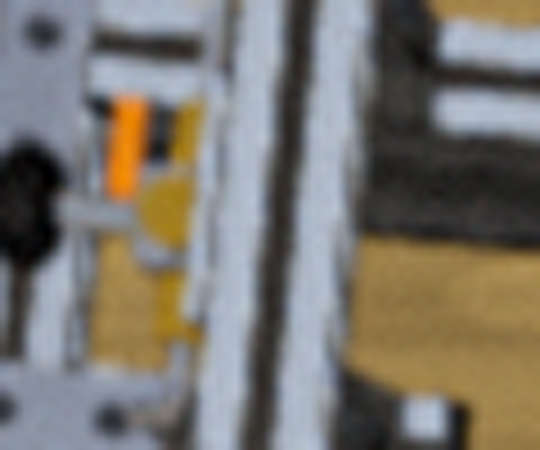

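```bash
python3 - <<'E'
from h import *
plan(*loc(RIG,[-.075,-.04]),.09,RIG[2]+np.pi,8)
E
```

```text
[-0.0232, 0.0164, 0.0002]
[-0.0232, 0.0164, 0.0002]
[-0.0232, 0.0164, 0.0002]
[-0.0232, 0.0164, 0.0002]
[-0.0232, 0.0164, 0.0002]
[-0.0232, 0.0164, 0.0002]
[-0.0232, 0.0164, 0.0002]
[-0.0233, 0.0164, 0.0002]
turn per row [0.0, -0.01, -0.02] now [ 0.3928 -0.0747  0.0916  3.0236] F [0.4 0.3 0.6] q [-0.19 -0.08 -0.5   1.15  0.   -0.07]
```

Call:
drive_tool(
  xyz=[
    [-0.0232, 0.0164, 0],
    [-0.0232, 0.0164, 0],
    [-0.0232, 0.0164, 0],
    [-0.0232, 0.0164, 0],
    [-0.0232, 0.0164, 0],
    [-0.0232, 0.0164, 0],
    [-0.0232, 0.0164, 0],
    [-0.0232, 0.0164, 0],
    [0, 0, 0],
    [0, 0, 0.04],
    [0, 0, 0.035],
    [0, 0, 0.02],
    [0, 0, 0.005],
    [-0.008, 0, 0],
    [-0.008, 0, 0],
    [-0.007, 0, 0],
    [-0.005, 0, 0],
    [0, 0, 0],
  ],
  turn=[
    [0, 0, 0],
    [0, 0, 0],
    [0, 0, 0],
    [0, 0, 0],
    [0, 0, 0],
    [0, 0, 0],
    [0, 0, 0],
    [0, 0, 0],
    [0, 0, 0],
    [0, 0, 0],
    [0, 0, 0],
    [0, 0, 0],
    [0, 0, 0],
    [0, 0, 0],
    [0, 0, 0],
    [0, 0, 0],
    [0, 0, 0],
    [0, 0, 0],
  ],
  fingers=[1, 1, 1, 1, 1, 1, 1, 1, 1, 1, 1, 1, 1, 1, 1, 1, 1, 1],
)

```text
t: 34.9
position: [0.6198, 0.0303, -0.0094]
tcp_rot: [0.059, 0.998, 0.0, -0.001]
ft_force: [0.1, 1.1, 0.8]
grip_width: 0.0002
```

```bash
python3 - <<'E'
from h import *
print(Rm(RIG[2]).T@(np.array(cur()[:2])-RIG[:2]),get_obs()['ft_force'])
E
```

```text
[-0.04760302 -0.04051574] [0.07291618 1.12032175 0.84250787]
```

Call:
drive_tool(
  xyz=[
    [-0.003, 0, 0],
    [-0.002, 0, 0],
    [-0.0015, 0, 0],
    [-0.001, 0, 0],
    [0, 0, 0],
  ],
  turn=[
    [0, 0, 0],
    [0, 0, 0],
    [0, 0, 0],
    [0, 0, 0],
    [0, 0, 0],
  ],
  fingers=[1, 1, 1, 1, 1],
)

```text
t: 35.52
position: [0.6257, 0.0296, -0.0095]
tcp_rot: [0.059, 0.998, 0.0, -0.003]
ft_force: [-5.4, -0.1, 4.2]
grip_width: -0.0
```

```bash
python3 - <<'E'
from h import *
print(Rm(RIG[2]).T@(np.array(cur()[:2])-RIG[:2]),get_obs()['ft_force'])
E
```

```text
[-0.04172468 -0.04053562] [-5.43276606 -0.05943132  4.17667502]
```

Call:
drive_tool(
  xyz=[
    [0.005, 0, 0],
    [0.012, 0, 0],
    [0.015, 0, 0],
    [0, 0, -0.04],
    [0, 0, -0.04],
    [0.03, -0.02, -0.02],
    [0.05, -0.03, 0],
    [0.05, -0.02, 0],
    [0.05, 0, 0],
    [0, 0, 0],
  ],
  turn=[
    [0, 0, 0],
    [0, 0, 0],
    [0, 0, 0],
    [0, 0, 0],
    [0, 0, 0],
    [0, 0, 0],
    [0, 0, 0],
    [0, 0, 0],
    [0, 0, 0],
    [0, 0, 0],
  ],
  fingers=[1, 1, 1, 1, 1, 1, 1, 1, 1, 1],
)

```text
t: 36.78
position: [0.4043, -0.0149, 0.091]
tcp_rot: [0.059, 0.998, 0.0, -0.002]
ft_force: [1.7, 0.5, 0.0]
grip_width: -0.0003
```

```bash
python3 look.py t24
```

```text
[ 0.4043 -0.0149  0.091   3.0231] [1.65110606 0.47961806 0.04967121] 36.775
```

View pics/t24.png

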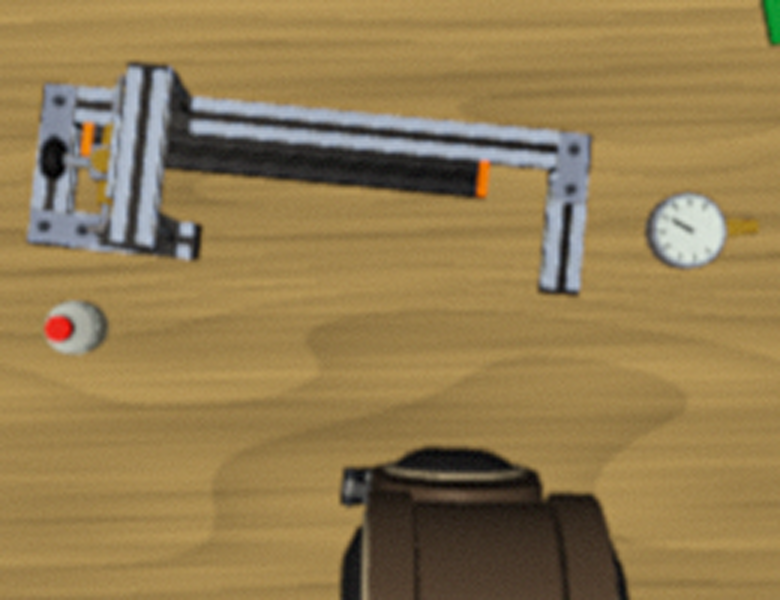

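The rail is flush along the rear rail: its left end cap is at crop pixel (87,140) inside the left side rail, and its right cap at (482,180). The bottle at (75,327) and the gauge at (686,230) are where they were. The arm is clear of everything.

```bash
python3 -c "
from bench import *
print(close_job())"
```

```text
the job is handed in; nothing more can be done
None
```

The rail is stowed in the bay, flush along the rear rail, and the job was handed in at about 37 s of the 64 s allowed.

**What I did**
- I pushed the left half forward with the shut fingertips to angle the rail at about 0.32 rad.
- I then pushed on the right end face so the left end slid past the front post, under the bridge and behind the stub.
- Last, I swung the right end in and pressed the rail gently against the rear rail at two places. The fingertips stalled at the same depth both times.

**Last checks**
- **Position:** a fit to the top camera, taken before the final press, put the rail's centre at x = -15.0 mm, y = +23.5 mm in the rig frame. That leaves about 6 mm of room on the left and 54 mm on the right.
- **Angle:** the same fit read about 0.01 rad off parallel, which disagrees slightly with the close-up pictures and the two press depths; those show the rail flush at both ends. I take it as pixel error.
- **Force:** the highest reading I took was about 7 N, during the final press. I read the force only between moves.
- **Bystanders:** the bottle and gauge stand in the same pixels as at the start. The last close-up did not cover the ball valve, so I did not re-check it; no move went near it.

**What went wrong on the way**
- An early pass with the fingers open went over the top of the rail without moving it. The fingertips sit about 20 mm higher than the reported tool position.
- The last joint reached its limit once during the early positioning, so I turned the hand half round. Nothing was disturbed.

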